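# Tip sorted deck fittings into the stock bin and cover it

## Robot

A 7-joint arm with a two-finger parallel gripper is mounted at the origin on the work surface. World frame = base frame: x ahead of the robot, y to its left, z up, the work surface at z = 0. Lengths are in m, angles in rad, forces in N, time in s.
With the tool pointing down it reaches from about 0.35 to 0.9 m from the base axis. Payload 8.1 kg.
Tool frame: the origin (TCP) lies at the very end of the fingers, on their centre line; the grasp point (between the pads) lies 19 mm behind it; z points along the fingers, x is the direction in which the jaws open and shut, and the axes are right-handed (so a half turn about z gives the same grasp; the last joint's range is limited). The gripper opens to 92 mm and grips with 3 to 60 N. Pads are 19 mm wide; open, the fingers measure 130 mm over their backs; the gripper's body (75 mm by 190 mm) begins 47 mm behind the grasp point.
Start: joints at [-1.405, 0.434, 0.025, 1.573, -0.012, 1.134, -0.075], TCP at [0.166, 0.603, 0.204] pointing down, gripper open.
Joint ranges: [-2.62, 2.62], [-0.44, 2.09], [-1.27, 1.32], [0.08, 2.57], [-1.32, 4.46], [0.12, 2], [-2.74, 2.74]. Speed limits (rad/s): [2.22, 2.22, 3.01, 3.01, 3.14, 3.14, 3.14].

## Interface

Orientations are given as a unit quaternion [x, y, z, w].
In Python, from rig import arm, optics, order gives the robot as it stands. The module is installed in compiled form; this text tells all that it offers.
- The arm moves only by the tool play_rows, never from a script. Its argument "moves" is a list of rows, each an object with "slide": the shift along the world's x, y, z in m, a list of three; "twist": the turn about the world's z in degrees; "gripper": the finger opening in m, from 0 to 0.0918. A call has 1 to 12 rows; each row shifts and turns the commanded pose from where the row before left it; what a row does not reach is not made up. A row lasts 1/12 s, in which the tool goes at most 41.7 mm and 7.16 degrees, less where a joint would pass 70% of its speed; a pose out of reach is approached as far as the arm can. A call with a gripper value outside its range is refused whole. The fingers move at their own pace and stop on an object; the grip force is fixed at half the most. Time passes only in rows, so rows that do not move let the fingers close. It gives the time, the measured TCP pose, the force and the opening at its end, in the units of the state.
- arm.read_state(): the state, without advancing time (a new reading comes with each control period).
- optics.capture(name): name is "side" or "top" or "wrist"; returns (picture, depth): 420x560x3 uint8, red, green, blue; 420x560 float32, m along the optical axis (not along the pixel's ray), 0 where there is no reading.
- optics.camera_model(name): a dict with "fx", "fy", "cx", "cy" (pixels), "pose" (4x4, takes a point from camera to world coordinates); the wrist camera has in their place "T_tool_cam" (4x4, takes a point from camera to tool coordinates, whose origin is the TCP and whose axes are the tool frame's). Camera axes: x right, y up, looking along -z (the intrinsics and any distortion apply to the point x, -y, -z); pixel columns grow to the right and rows downward; lengths in m; the calibration is good to about 2 mm. A picture is of the moment at which its call begins: read the wrist's pose just before it. camera_model takes no time and is no camera call.
- order.job_done(): hands the job in, once; it reports no verdict.
The state is a dict: "time_s": time; "joint_pos": joint angles; "joint_vel": joint speeds; "effort": joint torques, N m; "position": TCP position; "ee_rot": TCP orientation; "contact_force": force on the tool from outside, world axes, zero at the start; "wrist_torque": the same for the moment, N m; "finger_gap": finger opening in m.
Only numpy, scipy, OpenCV 4.12 (cv2) and the standard library are available. Lean on these libraries where they do the work, as an engineer would, in place of code of your own. Each camera call takes 0.05 s, during which the arm holds its last target. There are 200 camera calls.

## Task

Lay every loose deck fitting on the bench (cleats, anodes, chock; three to five of them) on the hinged metal tilt tray, then lift the tray by its bar handle until they have all slid into the blue bin, and lower the tray gently all the way down, without letting it drop. Then put the holed cover plate on the bin, over the two pins, so that it lies flush on the rim, and leave the jar, wrench and mug where they are.

Things in the scene. Friction and masses are not known exactly. Their poses are not given: they have to be found in the camera images.
- bin_mouth (a point): middle of the mouth of the fixed blue bin, at rim height (115 above the bench), half-way between its two steel pins, at x = +112 and -112 (12 thick, 22 tall above the rim, coned over the top 8). Mouth 200 (x) by 163 (y), bin 107 deep. +y points to the tray, hinged at y = +87, 23 above the rim. The bin's walls on these two sides are taller: 17 above the rim at y = +82 to +86, 75 above it at y = -81 to -85; the plate lies between them. z up
- tray (a joint): tilt tray's angle in rad: 0 lying level on its rest, growing as the handle edge is lifted, at most 1.15. The hinge has only slight friction and damping: the tray (about 0.4 kg) falls back if let go. Fittings begin to slide between about 0.4 and 0.65 and are all out well before 0.95
- tray_floor (a point): centre of the tilt tray's floor, upper face; turns with the tray. x along the hinge, y from hinge to free edge, z out of the floor. Floor 178 (x) by 171 (y) inside, walls 30 tall, 4 thick on three sides, open on the hinge side next to the bin. The hinge line runs along x at y = -85.5, z = 0 of this frame, 138 above the bench
- tray_handle (a point): middle of the tray's round steel bar handle, 12 thick, 140 long along x, 50 outside the free-edge wall on two arms 8 wide at x = +55 and -55; axes as tray_floor. It lies 225 from the hinge line and 6 above the floor's face (144 above the bench with the tray down), free beneath and beyond. Can be pinched from above, and turns between the fingers as the tray tilts
- plate_grip (a point): loose aluminium cover plate 250 (x) x 144 (y) x 6, about 0.4 kg, with a 16 hole at x = +112 and -112 and a black grip block in its middle, 80 (x) x 18 (y), 36 tall above the plate. Point: in the grip block, 30 above the plate's underside. z up. Fits either way round, its x along that of bin_mouth; flush, this point is 30 above bin_mouth
- cleat1_mid (a point): mid-grey steel deck cleat: foot plate 58 x 26 x 9, waist 30 x 26, horn bar 70 x 26 x 8 on top, 26 high overall. Point: its centre, 13 above its underside. x is its long axis, y its 26 wide side, z up. May be absent
- cleat2_mid (a point): second cleat: mid-grey steel deck cleat: foot plate 58 x 26 x 9, waist 30 x 26, horn bar 70 x 26 x 8 on top, 26 high overall. Point: its centre, 13 above its underside. x is its long axis, y its 26 wide side, z up. May be absent
- anode1_mid (a point): light-metal hull anode: rounded bar 50 x 30 x 22 high with a flat dark strap 70 x 16 x 6 running through it lengthwise and showing at both ends, 3 to 9 above the underside. Point: its centre, 11 above its underside. x is its long axis, y its 30 wide side, z up. May be absent
- anode2_mid (a point): second anode: light-metal hull anode: rounded bar 50 x 30 x 22 high with a flat dark strap 70 x 16 x 6 running through it lengthwise and showing at both ends, 3 to 9 above the underside. Point: its centre, 11 above its underside. x is its long axis, y its 30 wide side, z up. May be absent
- chock_mid (a point): mid-grey steel chock: bar 68 x 26 x 14 with two blunt horns 16 x 22 at x = +24 and -24, 26 high overall. Point: its centre, 13 above its underside. x is its long axis, y its 26 wide side, z up. May be absent
- cleat1: the same cleat, origin in its underside
- cleat2: the same second cleat, origin in its underside
- anode1: the same anode, origin in its underside
- anode2: the same second anode, origin in its underside
- chock: the same chock, origin in its underside
- plate: the same cover plate, origin at the centre of its underside
- jar: white jar with black lid, 80 across, 75 tall, origin in its underside; a bystander
- wrench: steel wrench 170 long lying on the bench; a bystander
- mug: white mug, 80 across, 90 tall, origin in its underside; a bystander
There are look-alikes about, which are no part of the job. Leave any green look-alike of the chock alone. What is shaped like the cleat2 but yellow is not meant.

How it is judged:
On the way, in this order (a step that is already met when the one before it is completed fails the run):
1. every fitting lies on the tray, let go (x of cleat1_mid in the frame of tray_floor between -0.09 and 0.09 m and y of cleat1_mid in the frame of tray_floor between -0.087 and 0.087 m and z of cleat1_mid in the frame of tray_floor between 0 and 0.06 m and contact force between the fingers and cleat1 below 0.5 N and x of cleat2_mid in the frame of tray_floor between -0.09 and 0.09 m and y of cleat2_mid in the frame of tray_floor between -0.087 and 0.087 m and z of cleat2_mid in the frame of tray_floor between 0 and 0.06 m and contact force between the fingers and cleat2 below 0.5 N and x of anode1_mid in the frame of tray_floor between -0.09 and 0.09 m and y of anode1_mid in the frame of tray_floor between -0.087 and 0.087 m and z of anode1_mid in the frame of tray_floor between 0 and 0.06 m and contact force between the fingers and anode1 below 0.5 N and x of anode2_mid in the frame of tray_floor between -0.09 and 0.09 m and y of anode2_mid in the frame of tray_floor between -0.087 and 0.087 m and z of anode2_mid in the frame of tray_floor between 0 and 0.06 m and contact force between the fingers and anode2 below 0.5 N and x of chock_mid in the frame of tray_floor between -0.09 and 0.09 m and y of chock_mid in the frame of tray_floor between -0.087 and 0.087 m and z of chock_mid in the frame of tray_floor between 0 and 0.06 m and contact force between the fingers and chock below 0.5 N), for 0.2 s.
2. the tray is tipped up by its handle edge (over 0.5 rad) (value of joint tray above 0.5 rad), for 0.1 s.
3. every fitting is in the bin and the tray is down again (x of cleat1_mid in the frame of bin_mouth between -0.1 and 0.1 m and y of cleat1_mid in the frame of bin_mouth between -0.084 and 0.084 m and z of cleat1_mid in the frame of bin_mouth between -0.11 and -0.005 m and x of cleat2_mid in the frame of bin_mouth between -0.1 and 0.1 m and y of cleat2_mid in the frame of bin_mouth between -0.084 and 0.084 m and z of cleat2_mid in the frame of bin_mouth between -0.11 and -0.005 m and x of anode1_mid in the frame of bin_mouth between -0.1 and 0.1 m and y of anode1_mid in the frame of bin_mouth between -0.084 and 0.084 m and z of anode1_mid in the frame of bin_mouth between -0.11 and -0.005 m and x of anode2_mid in the frame of bin_mouth between -0.1 and 0.1 m and y of anode2_mid in the frame of bin_mouth between -0.084 and 0.084 m and z of anode2_mid in the frame of bin_mouth between -0.11 and -0.005 m and x of chock_mid in the frame of bin_mouth between -0.1 and 0.1 m and y of chock_mid in the frame of bin_mouth between -0.084 and 0.084 m and z of chock_mid in the frame of bin_mouth between -0.11 and -0.005 m and value of joint tray below 0.04 rad), for 0.2 s.
4. the cover plate lies flush over the pins (z of plate_grip in the frame of bin_mouth between 0.025 and 0.0335 m and x of plate_grip in the frame of bin_mouth between -0.005 and 0.005 m and y of plate_grip in the frame of bin_mouth between -0.005 and 0.005 m and angle between plate_grip's own z axis and vertical below 0.03 rad and angle between the x axis of plate_grip and the x axis of bin_mouth, either way round below 0.06 rad), for 0.2 s.
At the end, for the whole second after the job is handed in: every fitting present lies in the bin below its rim, the tray is down (under 0.04 rad), and the plate lies flush on the rim over both pins (within 3.5 mm in height, 5 mm sideways, tilt under 0.03 rad), at rest (all of step 3 and all of step 4 and linear speed of plate below 0.02 m/s); the robot touches nothing.
It fails at once if the tray is let drop (closing faster than 1.5 rad/s) (velocity of joint tray below -1.5 rad/s).
It fails at once if the jar is moved by more than 4 cm (distance of jar from where it was at the start of the episode above 0.04 m).
It fails at once if the wrench is moved by more than 4 cm (distance of wrench from where it was at the start of the episode above 0.04 m).
It fails at once if the mug is moved by more than 4 cm (distance of mug from where it was at the start of the episode above 0.04 m).
Of cleat1, cleat2, anode1, anode2, chock only 3 to 5 are there at a start; the rules pass over those that are not, and their reading is None.
At some moment in a run one of cleat1, cleat2, anode1, anode2, chock, plate may be knocked a few centimetres aside while the robot is not near it.
It also fails if it takes over 210 s, if anything falls off the work surface, if the arm or the gripper's body presses on something with over 40 N, if the wrist force passes 120 N, or if a joint passes its speed limit or range.

## Working session

There is one attempt and no reset: what is moved stays moved. The work goes in short steps, Python scripts to look and compute and a tool call to move; the robot and the scene stay as the last step left them, time stands still between calls to the robot, and variables do not carry over. Pictures are saved under pics/ and viewed, about 12 in all and at most 16, crops included, and the job is handed in when it is done.

Besides the shell and the picture viewer there is one more tool, called as name([rows], argument=value, ...), one row to a line, values as JSON. play_rows: Moves the arm, as the interface text tells. Its arguments: {"type":"object","properties":{"moves":{"type":"array"}},"required":["moves"]}

```bash
mkdir -p pics; cat > h.py <<'E'
import numpy as np, cv2
from rig import arm, optics, order
from scipy.spatial.transform import Rotation as R
def cap(n):
    s=arm.read_state(); im,d=optics.capture(n); m=optics.camera_model(n)
    if n=="wrist":
        T=np.eye(4); T[:3,:3]=R.from_quat(s["ee_rot"]).as_matrix(); T[:3,3]=s["position"]
        P=T@np.array(m["T_tool_cam"])
    else: P=np.array(m["pose"])
    return im,d,m,P
def cloud(d,m,P):
    v,u=np.mgrid[:d.shape[0],:d.shape[1]]
    c=np.stack([(u-m["cx"])/m["fx"]*d,-(v-m["cy"])/m["fy"]*d,-d],-1)
    w=c@P[:3,:3].T+P[:3,3]; w[d==0]=np.nan; return w
def save(im,n): cv2.imwrite("pics/"+n,im[...,::-1])
E
python3 - <<'E'
from h import *
for n in("top","side"):
    im,d,m,P=cap(n); save(im,n+"0.png"); np.savez(n+"0.npz",im=im,d=d,P=P)
    print(n,{k:v for k,v in m.items() if k!='pose'},P.round(3).tolist(),(d>0).mean())
print(optics.camera_model("wrist")); print(arm.read_state())
E
```

```text
top {'fx': 529.4872885843947, 'fy': 529.4872885843947, 'cx': 280.4420287995418, 'cy': 204.88660139698882} [[0.028, 0.981, -0.193, 0.316], [-1.0, 0.026, -0.013, 0.038], [-0.007, 0.193, 0.981, 1.493], [0.0, 0.0, 0.0, 1.0]] 0.9958801020408163
side {'fx': 402.80826190382453, 'fy': 402.80826190382453, 'cx': 284.70560836587805, 'cy': 215.4255229924025} [[-0.962, 0.152, -0.228, 0.339], [-0.274, -0.553, 0.787, 0.851], [-0.007, 0.819, 0.573, 0.706], [0.0, 0.0, 0.0, 1.0]] 0.9958460884353741
{'fx': 375.3399929136349, 'fy': 375.3399929136349, 'cx': 280.7444014622542, 'cy': 215.91174500404486, 'T_tool_cam': array([[ 9.99997795e-01,  1.86665615e-03, -9.62117161e-04,
         4.01975410e-04],
       [ 1.49553793e-03, -9.54645806e-01, -2.97740069e-01,
        -8.02500952e-02],
       [-1.47425944e-03,  2.97737974e-01, -9.54646492e-01,
        -1.79529117e-01],
       [ 0.00000000e+00,  0.00000000e+00,  0.00000000e+00,
         1.00000000e+00]])}
{'time_s': 0.1, 'joint_pos': array([-1.40460608,  0.4351615 ,  0.0249695 ,  1.57401852, -0.01161143,
        1.13398482, -0.07512456]), 'joint_vel': array([-0.00101417, -0.00012155,  0.00121187, -0.00212948,  0.00014124,
       -0.00046236, -0.00076899]), 'effort': array([ 2.60028966e-03, -6.69122601e+01,  9.87541638e-01, -3.15145719e+01,
       -6.06071600e-02,  3.75352066e-02,  3.36381760e-06]), 'position': array([0.16589497, 0.60206734, 0.20291352]), 'ee_rot': array([ 7.95505023e-01,  6.05946573e-01, -5.29899117e-04,  4.77875814e-04]), 'contact_force': array([-0.18840115, -0.14923166, -0.1763022 ]), 'wrist_torque': array([ 0.0015498 , -0.01172294, -0.02240233]), 'finger_gap': 0.09161760987620136}
```

View pics/top0.png

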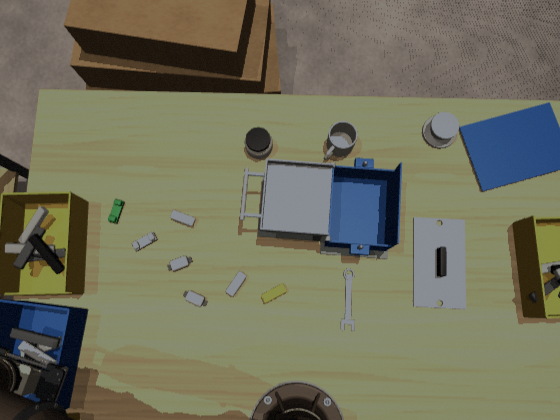

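View pics/side0.png

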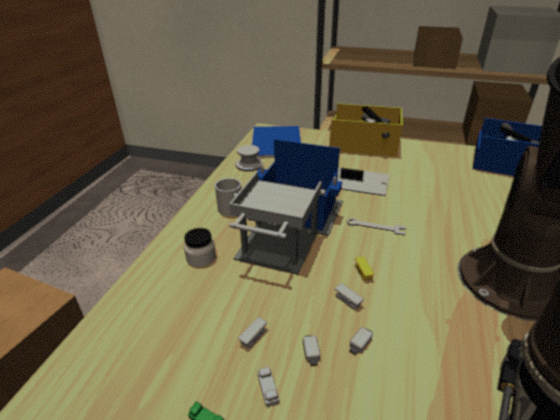

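Top view shows five grey fittings at about (183,218), (145,241), (180,264), (195,298) and (236,284). The look-alikes are yellow at (274,293) and green at (116,211). The plate is at (440,262), the wrench at (348,300), the jar at (258,142) and the mug at (341,137). Next I measure each one and check them in a single close crop.

```bash
cat > m.py <<'E'
from h import *
z=np.load("top0.npz"); im,d,P=z["im"],z["d"],z["P"]; m=optics.camera_model("top")
w=cloud(d,m,P); Z=w[...,2]
b=w[230:340,95:300,2]; print("bench z",np.nanmedian(b))
hsv=cv2.cvtColor(im,cv2.COLOR_RGB2HSV)
mask=((Z>0.008)&(Z<0.06)).astype(np.uint8); mask[:,:95]=0; mask[345:]=0
n,l,st,c=cv2.connectedComponentsWithStats(mask)
for i in range(1,n):
    if st[i,4]<60: continue
    p=w[l==i]; q=p[:,:2].astype(np.float32); r=cv2.minAreaRect(q)
    a=np.median(hsv[l==i],axis=0)
    e=np.linalg.eigh(np.cov(q.T))[1][:,1]
    print(c[i].round(),st[i,4],"rect",np.round(r[0],4),np.round(r[1],3),"ax deg",round(np.degrees(np.arctan2(e[1],e[0])),1),"zmax",np.percentile(p[:,2],[50,95]).round(4),"hsv",a)
# tray & bin
for nm,lo,hi in(("tray/rim level",.10,.20),):
    mk=((Z>lo)&(Z<hi)).astype(np.uint8); mk[:,:225]=0; mk[:,420:]=0; mk[300:]=0
    n,l,st,c=cv2.connectedComponentsWithStats(mk)
    for i in range(1,n):
        if st[i,4]>80:
            q=w[l==i][:,:2].astype(np.float32); print(nm,c[i].round(),st[i],cv2.minAreaRect(q))
cr=[cv2.resize(im[y-28:y+28,x-38:x+38],(266,196),interpolation=cv2.INTER_CUBIC) for x,y in((183,218),(145,241),(180,264),(195,298),(236,284),(274,293))]
save(np.vstack([np.hstack(cr[:3]),np.hstack(cr[3:])]),"crop0.png")
E
python3 m.py
```

```text
bench z 4.620970328050866e-05
[513. 146.] 6070 rect [ 0.8035 -0.6243] [0.207 0.292] ax deg 115.5 zmax [0.0153 0.0206] hsv [108. 169. 128.]
[435. 136.] 399 rect [ 0.8321 -0.3924] [0.099 0.077] ax deg 49.3 zmax [0.016  0.0319] hsv [18. 20. 95.]
[343. 131.] 167 rect [ 0.8196 -0.1167] [0.071 0.031] ax deg 74.7 zmax [0.0346 0.058 ] hsv [20. 38. 49.]
[260. 150.] 225 rect [0.7712 0.1235] [0.055 0.078] ax deg 102.8 zmax [0.0445 0.0548] hsv [18. 38. 75.]
[338. 153.] 124 rect [ 0.7626 -0.1034] [0.021 0.092] ax deg 105.5 zmax [0.0356 0.0564] hsv [20. 38. 49.]
[361. 206.] 2407 rect [ 0.5989 -0.1643] [0.157 0.195] ax deg -179.0 zmax [0.0109 0.0467] hsv [108. 143. 140.]
[116. 210.] 224 rect [0.5791 0.5263] [0.029 0.068] ax deg 165.5 zmax [0.0171 0.0282] hsv [ 64.  130.  115.5]
[182. 217.] 229 rect [0.5612 0.3332] [0.072 0.029] ax deg 70.6 zmax [0.0252 0.0303] hsv [108.  19. 148.]
[523. 268.] 814 rect [ 0.4464 -0.6097] [0.265 0.009] ax deg -176.5 zmax [0.0348 0.0575] hsv [ 20. 187.  48.]
[548. 222.] 98 rect [ 0.5723 -0.6895] [0.015 0.086] ax deg 91.8 zmax [0.0225 0.0574] hsv [ 21. 179.  52.]
[455. 
[... 842 characters left out ...]
34. 139.]
[179. 263.] 214 rect [0.4353 0.3373] [0.031 0.064] ax deg 113.7 zmax [0.0205 0.0263] hsv [106.  19. 146.]
[236. 283.] 245 rect [0.3845 0.1751] [0.03  0.069] ax deg 148.9 zmax [0.0256 0.0301] hsv [108.  19. 148.]
[445. 289.] 213 rect [ 0.3887 -0.3958] [0.127 0.068] ax deg 89.5 zmax [0.0096 0.0134] hsv [109.  19. 147.]
[273. 292.] 246 rect [0.3604 0.0691] [0.026 0.07 ] ax deg 119.9 zmax [0.0251 0.0304] hsv [ 32. 126. 140.]
[195. 298.] 221 rect [0.3397 0.2854] [0.067 0.029] ax deg 66.4 zmax [0.0209 0.0257] hsv [106.  19. 146.]
tray/rim level [311. 198.] [ 240  157  162   98 6804] ((0.6006678938865662, -0.04369911551475525), (0.40374353528022766, 0.2615954279899597), 86.77362823486328)
```

View pics/crop0.png

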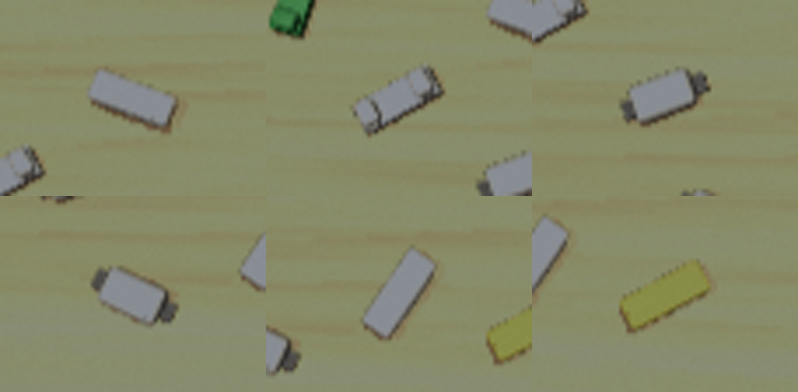

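The crop confirms the choice: two cleats at (183,218) and (236,284), the chock at (145,241), and two anodes at (180,264) and (195,298). All five fittings are present. The yellow cleat and the green chock are excluded. Next I measure the tray and bin frame.

```bash
cat > t.py <<'E'
from h import *
z=np.load("top0.npz"); im,d,P=z["im"],z["d"],z["P"]; m=optics.camera_model("top"); w=cloud(d,m,P); Z=w[...,2]
g=cv2.cvtColor(im,cv2.COLOR_RGB2HSV)
# handle bar: columns 238-250
mk=(Z>.13)&(Z<.16); q=w[155:235,238:250][mk[155:235,238:250]]; 
q=q[q[:,1]>np.nanmax(q[:,1])-.03]
r=cv2.minAreaRect(q[:,:2].astype(np.float32)); print("bar",r,q[:,2].max())
# tray walls top ~0.168
mk=(Z>.158)&(Z<.18); mk[:,:255]=0; mk[:,345:]=0; mk[300:]=0
q=w[mk]; print("walls",cv2.minAreaRect(q[:,:2].astype(np.float32)),len(q))
# back wall z~0.19
mk=(Z>.18)&(Z<.20); mk[:,:370]=0; mk[:,410:]=0; mk[270:]=0; q=w[mk]; print("backwall",cv2.minAreaRect(q[:,:2].astype(np.float32)),len(q))
mk=(Z>.125)&(Z<.150); mk[:,:352]=0; mk[:,378:]=0; mk[290:]=0
n,l,st,c=cv2.connectedComponentsWithStats(mk.astype(np.uint8))
for i in range(1,n): print("pin",c[i],st[i,4],np.median(w[l==i],axis=0))
cr=np.hstack([cv2.resize(im[150:180,345:385],(400,300)),cv2.resize(im[232:262,345:385],(400,300))]); save(cr,"pins.png")
E
python3 t.py
```

```text
bar ((0.6101664304733276, 0.1498623788356781), (0.13925573229789734, 0.023908229544758797), 2.262269973754883) 0.15722631676638454
walls ((0.6026705503463745, 0.014604054391384125), (0.1746513694524765, 0.1881340891122818), 86.71440887451172) 446
backwall ((0.5899515151977539, -0.2425742894411087), (0.005693351849913597, 0.2071971744298935), 86.89727783203125) 199
pin [364.75   162.5625] 16 [ 0.70482454 -0.1647033   0.13377857]
pin [360.29411765 246.        ] 17 [ 0.48055994 -0.15285642  0.13393765]
```

View pics/pins.png

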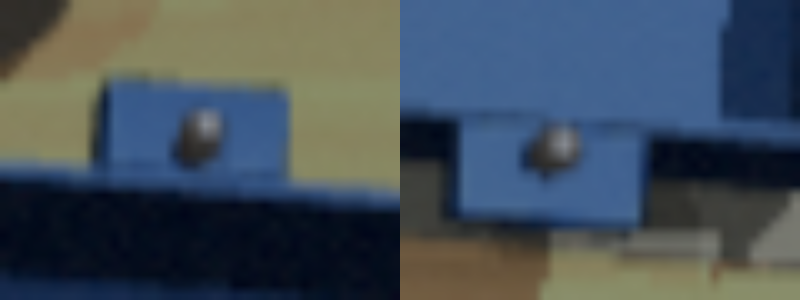

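play_rows([
  {"slide": [0.02, -0.03, 0.0], "twist": -7, "gripper": 0.0918},
  {"slide": [0.03, -0.03, 0.0], "twist": -7, "gripper": 0.0918},
  {"slide": [0.035, -0.02, 0], "twist": -7, "gripper": 0.0918},
  {"slide": [0.035, -0.02, 0], "twist": -7, "gripper": 0.0918},
  {"slide": [0.04, -0.01, 0], "twist": -7, "gripper": 0.0918},
  {"slide": [0.04, -0.01, 0], "twist": -7, "gripper": 0.0918},
  {"slide": [0.04, -0.01, 0], "twist": 0, "gripper": 0.0918},
  {"slide": [0.04, -0.01, 0], "twist": 0, "gripper": 0.0918},
  {"slide": [0.025, -0.01, 0], "twist": 0, "gripper": 0.0918},
  {"slide": [0.02, -0.01, 0], "twist": 0, "gripper": 0.0918},
  {"slide": [0, 0, 0], "twist": 0, "gripper": 0.0918},
])

```text
time_s: 1.02
position: [0.4959, 0.4383, 0.203]
ee_rot: [0.961, 0.277, 0.001, 0.002]
contact_force: [0.1, -0.4, 0.6]
finger_gap: 0.0918
```

Both pins are visible. They measure 224.6 mm apart (224 expected), which puts bin_mouth at (0.593, -0.159), its x axis at -3.0°, and the tray floor centre at (0.602, 0.0135). Close look at the chock next.

```bash
cat > w.py <<'E'
# usage: w.py base [name]: wrist look; list objects above the base height near the tool
import sys
from h import *
base=float(sys.argv[1]) if len(sys.argv)>1 else 0.
im,d,m,P=cap("wrist"); s=arm.read_state(); w=cloud(d,m,P); Z=w[...,2]
p=np.array(s["position"]); X=R.from_quat(s["ee_rot"]).as_matrix()[:,0]; j=np.degrees(np.arctan2(X[1],X[0]))
print("t",round(s["time_s"],2),"tcp",p.round(4),"jaw",round(j,1),"j",np.round(s["joint_pos"],2))
if len(sys.argv)>2: save(im,sys.argv[2])
mk=((Z>base+.008)&(Z<base+.035)).astype(np.uint8)
n,l,st,c=cv2.connectedComponentsWithStats(mk); hsv=cv2.cvtColor(im,cv2.COLOR_RGB2HSV)
for i in range(1,n):
    if st[i,4]<250: continue
    q=w[l==i]; zt=np.percentile(q[:,2],97); t=q[q[:,2]>base+.012][:,:2].astype(np.float32)
    if len(t)<100: continue
    r=cv2.minAreaRect(t); bx=cv2.boxPoints(r); e=bx[1]-bx[0]; f=bx[2]-bx[1]; e=e if np.hypot(*e)>np.hypot(*f) else f
    a=np.degrees(np.arctan2(e[1],e[0])); tw=(a+90-j+90)%180-90
    print("px",c[i].round(),"n",st[i,4],"mid",np.round(r[0],4),"size",np.round(sorted(r[1]),3),"ax",round(a%180,1),"top",round(zt,4),"sat/v",np.median(hsv[l==i],axis=0)[1:],"-> d",(np.array(r[0])-p[:2]).round(4),"twist",round(tw,1))
E
python3 w.py 0 w1.png
```

```text
t 1.07 tcp [0.4932 0.4403 0.2029] jaw 32.3 j [-0.99  0.5   0.27  1.49 -0.14  1.17 -0.13]
px [418.  42.] n 1480 mid [0.5329 0.6113] size [0.001 0.146] ax 2.8 top 0.0342 sat/v [232.  44.] -> d [0.0396 0.171 ] twist 60.5
px [529.  16.] n 513 mid [0.5996 0.6771] size [0.002 0.036] ax 93.0 top 0.0343 sat/v [234.  37.] -> d [0.1064 0.2368] twist -29.3
px [400. 148.] n 1900 mid [0.5779 0.5298] size [0.025 0.067] ax 165.7 top 0.0252 sat/v [173. 121.] -> d [0.0847 0.0895] twist 43.4
px [280. 177.] n 1724 mid [0.4943 0.4424] size [0.025 0.066] ax 121.5 top 0.0251 sat/v [ 18. 142.] -> d [0.001  0.0021] twist -0.8
px [ 76. 222.] n 1451 mid [0.3394 0.291 ] size [0.03 0.05] ax 66.9 top 0.0211 sat/v [ 12. 147.] -> d [-0.1538 -0.1493] twist -55.4
px [179. 231.] n 1395 mid [0.4343 0.3394] size [0.03 0.05] ax 113.0 top 0.0213 sat/v [ 29. 147.] -> d [-0.0589 -0.1009] twist -9.3
px [281. 292.] n 1474 mid [0.5611 0.3367] size [0.026 0.07 ] ax 70.6 top 0.0254 sat/v [ 14. 150.] -> d [ 0.0679 -0.1037] twist -51.7
```

View pics/w1.png

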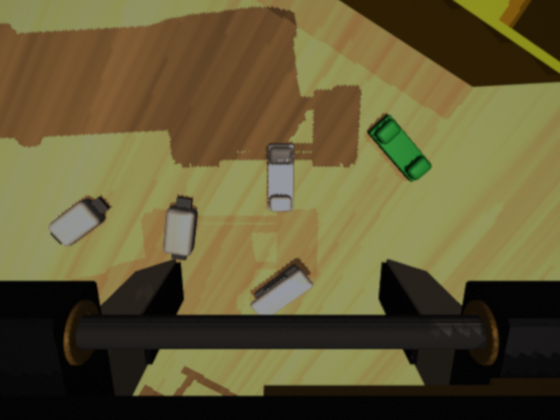

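Chock is at px (280,177) between the fingers, the green one at (400,148). Descending on the chock.

play_rows([
  {"slide": [0.001, 0.002, -0.041], "twist": -0.8, "gripper": 0.0918},
  {"slide": [0, 0, -0.041], "twist": 0, "gripper": 0.0918},
  {"slide": [0, 0, -0.041], "twist": 0, "gripper": 0.0918},
  {"slide": [0, 0, -0.041], "twist": 0, "gripper": 0.0918},
  {"slide": [0, 0, -0.025], "twist": 0, "gripper": 0.0918},
  {"slide": [0, 0, -0.01], "twist": 0, "gripper": 0.0918},
  {"slide": [0, 0, 0], "twist": 0, "gripper": 0.0},
  {"slide": [0, 0, 0], "twist": 0, "gripper": 0.0},
  {"slide": [0, 0, 0], "twist": 0, "gripper": 0.0},
  {"slide": [0, 0, 0], "twist": 0, "gripper": 0.0},
  {"slide": [0, 0, 0], "twist": 0, "gripper": 0.0},
])

```text
time_s: 1.98
position: [0.4924, 0.4461, 0.0066]
ee_rot: [0.962, 0.274, 0.001, -0.001]
contact_force: [0.6, -0.4, -0.5]
finger_gap: 0.0629
```

play_rows([
  {"slide": [0, 0, 0], "twist": 0, "gripper": 0.0},
  {"slide": [0, 0, 0], "twist": 0, "gripper": 0.0},
  {"slide": [0, 0, 0], "twist": 0, "gripper": 0.0},
  {"slide": [0, 0, 0], "twist": 0, "gripper": 0.0},
  {"slide": [0, 0, 0], "twist": 0, "gripper": 0.0},
  {"slide": [0, 0, 0], "twist": 0, "gripper": 0.0},
  {"slide": [0, 0, 0], "twist": 0, "gripper": 0.0},
])

```text
time_s: 2.57
position: [0.4914, 0.445, 0.0046]
ee_rot: [0.962, 0.274, -0.0, 0.0]
contact_force: [0.7, 0.7, -0.1]
finger_gap: 0.0166
```

```bash
python3 - <<'E'
from h import *
s=arm.read_state();print(s["position"],s["finger_gap"],s["contact_force"])
E
```

```text
[0.49143066 0.44504356 0.0045573 ] 0.01655286460323109 [ 0.65836182  0.70301222 -0.12218985]
```

```bash
python3 w.py 0 w2.png
```

```text
t 2.62 tcp [0.4915 0.445  0.0046] jaw 31.8 j [-0.96  0.7   0.22  1.67 -0.2   0.79 -0.09]
px [518. 213.] n 7036 mid [0.578  0.5292] size [0.025 0.067] ax 165.4 top 0.0249 sat/v [186. 150.] -> d [0.0866 0.0842] twist 43.6
px [281. 257.] n 4997 mid [0.49   0.4492] size [0.04  0.052] ax 122.9 top 0.0325 sat/v [ 44. 104.] -> d [-0.0014  0.0041] twist 1.2
px [ 80. 370.] n 1975 mid [0.4316 0.3417] size [0.029 0.031] ax 119.9 top 0.0211 sat/v [ 39. 198.] -> d [-0.0599 -0.1033] twist -1.9
```

View pics/w2.png

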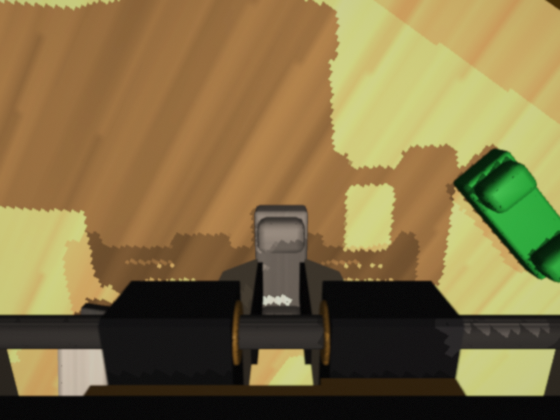

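The fingers sit either side of the grey chock at px (281,257), so I lift and check.

play_rows([
  {"slide": [0, 0, 0], "twist": 0, "gripper": 0.0},
  {"slide": [0, 0, 0.03], "twist": 0, "gripper": 0.0},
  {"slide": [0, 0, 0.04], "twist": 0, "gripper": 0.0},
  {"slide": [0, 0, 0.04], "twist": 0, "gripper": 0.0},
  {"slide": [0, 0, 0.04], "twist": 0, "gripper": 0.0},
  {"slide": [0, 0, 0.04], "twist": 0, "gripper": 0.0},
  {"slide": [0, 0, 0.03], "twist": 0, "gripper": 0.0},
])

```text
time_s: 3.2
position: [0.4921, 0.4454, 0.2286]
ee_rot: [0.962, 0.274, 0.001, -0.001]
contact_force: [0.7, 0.4, -0.7]
finger_gap: 0.0006
```

```bash
python3 - <<'E'
from h import *
im,d,m,P=cap("wrist"); w=cloud(d,m,P); s=arm.read_state(); print(s["position"],s["finger_gap"],s["contact_force"],d[230:260,270:290].mean(), np.nanmedian(w[225:250,272:290],axis=(0,1))); save(im,"w3.png")
E
```

```text
[0.49410151 0.44709477 0.23436172] 0.00023885149583916678 [1.11625393 1.20806793 4.28023595] 0.43499747 [ 0.5314048   0.38477007 -0.00184353]
```

View pics/w3.png

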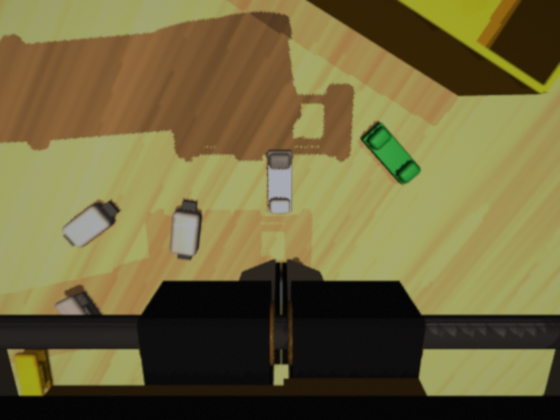

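The fingers closed above the chock; it is unmoved at px (280,180). I check the fingertip depth in the wrist image against the stated TCP.

```bash
python3 - <<'E'
from h import *
im,d,m,P=cap("wrist"); s=arm.read_state()
for r in range(250,320,4): print(r,d[r,[255,265,275,281,287,297,307]].round(3))
T=np.array(m["T_tool_cam"])
v,u=np.mgrid[:420,:560]; c=np.stack([(u-m["cx"])/m["fx"]*d,-(v-m["cy"])/m["fy"]*d,-d],-1)@T[:3,:3].T+T[:3,3]
f=c[(d>0)&(d<.25)&(abs(c[...,0])<.06)]; print("max tool z of fingers",np.percentile(f[:,2],[90,99,99.9,100]), "y at tip",np.median(f[f[:,2]>np.percentile(f[:,2],99)],axis=0))
b=d[150:250,300:340]; w=cloud(d,m,P); print("bench",np.nanmedian(w[60:130,20:250,2]),s["position"],s["finger_gap"])
i,dd,mm,PP=cap("top"); ww=cloud(dd,mm,PP); np.savez("top1.npz",im=i,d=dd,P=PP)
q=ww[(abs(ww[...,0]-s["position"][0])<.08)&(abs(ww[...,1]-s["position"][1])<.08)]
print(np.nanpercentile(q[:,2],[5,50,95]))
E
```

```text
250 [0.448 0.448 0.447 0.447 0.448 0.448 0.448]
254 [0.448 0.448 0.449 0.449 0.45  0.449 0.45 ]
258 [0.452 0.45  0.451 0.452 0.451 0.453 0.453]
262 [0.452 0.168 0.171 0.171 0.168 0.168 0.451]
266 [0.164 0.165 0.167 0.167 0.164 0.164 0.165]
270 [0.16  0.16  0.163 0.163 0.16  0.16  0.16 ]
274 [0.156 0.157 0.16  0.159 0.156 0.156 0.157]
278 [0.153 0.152 0.156 0.159 0.153 0.153 0.152]
282 [0.096 0.095 0.153 0.159 0.15  0.095 0.095]
286 [0.094 0.093 0.149 0.159 0.147 0.093 0.093]
290 [0.091 0.092 0.146 0.159 0.147 0.092 0.091]
294 [0.089 0.09  0.143 0.158 0.143 0.09  0.091]
298 [0.087 0.087 0.141 0.16  0.141 0.088 0.088]
302 [0.086 0.086 0.139 0.158 0.093 0.086 0.086]
306 [0.085 0.085 0.136 0.158 0.093 0.085 0.085]
310 [0.083 0.082 0.132 0.158 0.094 0.083 0.082]
314 [0.081 0.081 0.092 0.091 0.092 0.081 0.081]
318 [0.08  0.08  0.09  0.09  0.09  0.08  0.079]
max tool z of fingers [-0.09939879 -0.03389101 -0.0238186  -0.02070038] y at tip [ 0.00080897 -0.01102928 -0.02956808]
bench -0.0018661201192489707 [0.49398126 0.44701564 0.23117935] 0.0002881263636168426
[-0.00329233  0.64330086  0.69783162]
```

The camera shows the fingertips ending about 21 mm short of the nominal TCP, which is consistent with closing over the chock. I'll therefore treat the tip as TCP z + 0.02 and go lower, guarded.

play_rows([
  {"slide": [0, 0, -0.02], "twist": 0, "gripper": 0.07},
  {"slide": [0, 0, -0.02], "twist": 0, "gripper": 0.07},
  {"slide": [0, 0, -0.02], "twist": 0, "gripper": 0.07},
  {"slide": [0, 0, -0.02], "twist": 0, "gripper": 0.07},
  {"slide": [0, 0, -0.02], "twist": 0, "gripper": 0.07},
  {"slide": [0, 0, -0.02], "twist": 0, "gripper": 0.07},
  {"slide": [0, 0, -0.02], "twist": 0, "gripper": 0.07},
  {"slide": [0, 0, -0.02], "twist": 0, "gripper": 0.07},
  {"slide": [0, 0, -0.02], "twist": 0, "gripper": 0.07},
  {"slide": [0, 0, -0.02], "twist": 0, "gripper": 0.07},
  {"slide": [0, 0, -0.01], "twist": 0, "gripper": 0.07},
  {"slide": [0, 0, 0], "twist": 0, "gripper": 0.07},
])

```text
time_s: 4.35
position: [0.4894, 0.4431, 0.011]
ee_rot: [0.962, 0.274, -0.003, 0.002]
contact_force: [-0.3, -0.5, -1.5]
finger_gap: 0.0693
```

```bash
cat >> w.py <<'E'
T=np.array(m["T_tool_cam"]); v,u=np.mgrid[:420,:560]
c=np.stack([(u-m["cx"])/m["fx"]*d,-(v-m["cy"])/m["fy"]*d,-d],-1)@T[:3,:3].T+T[:3,3]
f=(d>0)&(abs(c[...,1])<.02)&(c[...,2]<-.01)&(c[...,2]>-.06)&(abs(c[...,0])<.07)
if f.sum(): print("gap",round(s["finger_gap"],4),"F",np.round(s["contact_force"],1),"finger tip tool z",np.percentile(c[f][:,2],99).round(4),"x mean",c[f][:,0].mean().round(4))
E
python3 w.py 0
```

```text
t 4.4 tcp [0.4904 0.444  0.0129] jaw 31.8 j [-0.96  0.69  0.22  1.67 -0.2   0.81 -0.09]
px [517. 209.] n 6814 mid [0.5777 0.5293] size [0.025 0.067] ax 165.8 top 0.025 sat/v [188. 137.] -> d [0.0873 0.0853] twist 44.0
px [286. 258.] n 5450 mid [0.4922 0.4454] size [0.025 0.06 ] ax 122.1 top 0.0248 sat/v [ 44. 103.] -> d [0.0018 0.0014] twist 0.3
gap 0.0698 F [0.3 0.1 0.5] finger tip tool z -0.0113 x mean 0.0008
```

play_rows([
  {"slide": [0.002, 0, -0.01], "twist": 0, "gripper": 0.07},
  {"slide": [0, 0, -0.006], "twist": 0, "gripper": 0.07},
  {"slide": [0, 0, -0.005], "twist": 0, "gripper": 0.07},
  {"slide": [0, 0, 0], "twist": 0, "gripper": 0.07},
])

```text
time_s: 4.73
position: [0.4931, 0.4447, -0.0072]
ee_rot: [0.962, 0.274, -0.0, 0.0]
contact_force: [-1.0, 0.4, -0.7]
finger_gap: 0.0699
```

No contact at TCP z = -0.007, which confirms the offset. I go a bit lower and close.

play_rows([
  {"slide": [0, 0, -0.006], "twist": 0, "gripper": 0.07},
  {"slide": [0, 0, 0], "twist": 0, "gripper": 0.0},
  {"slide": [0, 0, 0], "twist": 0, "gripper": 0.0},
  {"slide": [0, 0, 0], "twist": 0, "gripper": 0.0},
  {"slide": [0, 0, 0], "twist": 0, "gripper": 0.0},
  {"slide": [0, 0, 0], "twist": 0, "gripper": 0.0},
  {"slide": [0, 0, 0], "twist": 0, "gripper": 0.0},
  {"slide": [0, 0, 0], "twist": 0, "gripper": 0.0},
  {"slide": [0, 0, 0], "twist": 0, "gripper": 0.0},
])

```text
time_s: 5.48
position: [0.4933, 0.445, -0.0123]
ee_rot: [0.962, 0.274, -0.0, 0.0]
contact_force: [-1.4, -0.2, 1.4]
finger_gap: 0.0252
```

Held: gap is 25 mm. Lifting and carrying to the tray.

play_rows([
  {"slide": [0, 0, 0.03], "twist": 0, "gripper": 0.0},
  {"slide": [0, 0, 0.04], "twist": 0, "gripper": 0.0},
  {"slide": [0, 0, 0.04], "twist": 0, "gripper": 0.0},
  {"slide": [0.01, -0.02, 0.035], "twist": 6, "gripper": 0.0},
  {"slide": [0.012, -0.03, 0.025], "twist": 7, "gripper": 0.0},
  {"slide": [0.014, -0.034, 0.02], "twist": 7, "gripper": 0.0},
  {"slide": [0.014, -0.034, 0.02], "twist": 7, "gripper": 0.0},
  {"slide": [0.014, -0.034, 0.01], "twist": 7, "gripper": 0.0},
  {"slide": [0.014, -0.034, 0], "twist": 7, "gripper": 0.0},
  {"slide": [0.014, -0.034, 0], "twist": 7, "gripper": 0.0},
  {"slide": [0.014, -0.034, 0], "twist": 7, "gripper": 0.0},
  {"slide": [0.014, -0.034, 0], "twist": 0, "gripper": 0.0},
])

```text
time_s: 6.48
position: [0.6135, 0.1553, 0.2073]
ee_rot: [0.724, 0.69, -0.0, -0.0]
contact_force: [1.4, -0.4, -2.0]
finger_gap: 0.0248
```

play_rows([
  {"slide": [0.014, -0.034, 0], "twist": 0, "gripper": 0.0},
  {"slide": [0.014, -0.034, 0], "twist": 0, "gripper": 0.0},
  {"slide": [0.008, -0.02, 0], "twist": 0, "gripper": 0.0},
  {"slide": [0, 0, 0], "twist": 0, "gripper": 0.0},
])

```text
time_s: 6.82
position: [0.6507, 0.061, 0.207]
ee_rot: [0.73, 0.684, -0.001, 0.002]
contact_force: [-0.6, -0.5, -2.9]
finger_gap: 0.0249
```

```bash
python3 w.py 0.138 w4.png
```

```text
t 6.87 tcp [0.6498 0.0649 0.2069] jaw 86.5 j [-0.26  0.48  0.12  1.5  -0.06  1.17  1.38]
px [383. 134.] n 8205 mid [0.6025 0.1272] size [0.055 0.16 ] ax 176.9 top 0.1672 sat/v [ 43. 116.] -> d [-0.0474  0.0622] twist 0.4
px [ 93. 292.] n 403 mid [ 0.6883 -0.0688] size [0.005 0.016] ax 86.4 top 0.1671 sat/v [43. 44.] -> d [ 0.0384 -0.1337] twist 89.9
gap 0.0249 F [ 0.6  1.2 -2.6] finger tip tool z -0.023 x mean 0.0003
```

View pics/w4.png

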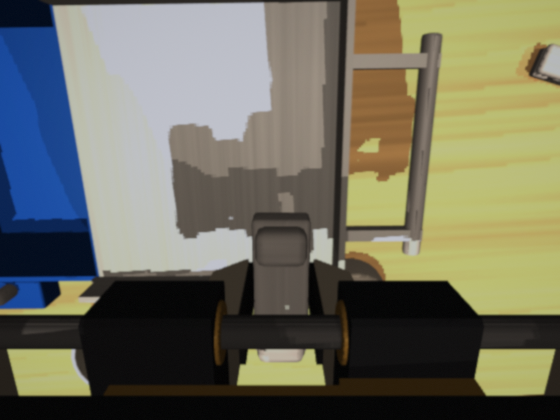

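The chock is held and the free-edge wall is at px x≈345. I shift 15 mm towards the tray middle and lower.

play_rows([
  {"slide": [0, -0.015, 0], "twist": 0.4, "gripper": 0.0},
  {"slide": [0, 0, -0.035], "twist": 0, "gripper": 0.0},
  {"slide": [0, 0, -0.03], "twist": 0, "gripper": 0.0},
  {"slide": [0, 0, -0.01], "twist": 0, "gripper": 0.0},
  {"slide": [0, 0, -0.004], "twist": 0, "gripper": 0.0},
  {"slide": [0, 0, 0], "twist": 0, "gripper": 0.0},
])

```text
time_s: 7.37
position: [0.6488, 0.0554, 0.128]
ee_rot: [0.724, 0.69, -0.0, -0.001]
contact_force: [0.3, 0.4, -1.2]
finger_gap: 0.0253
```

```bash
python3 - <<'E'
from h import *
for i in range(3):
    s=arm.read_state();print(s["time_s"],s["position"].round(4),s["contact_force"].round(2)); optics.capture("wrist")
E
```

```text
7.3667 [0.6488 0.0554 0.128 ] [ 0.32  0.37 -1.21]
7.4167 [0.6498 0.0553 0.1293] [ 0.63 -0.51 -0.91]
7.4667 [0.6503 0.0551 0.13  ] [ 0.54 -0.91 -2.17]
```

play_rows([
  {"slide": [0, -0.006, 0], "twist": 0, "gripper": 0.0},
  {"slide": [0, 0, -0.003], "twist": 0, "gripper": 0.0},
  {"slide": [0, 0, 0], "twist": 0, "gripper": 0.036},
  {"slide": [0, 0, 0], "twist": 0, "gripper": 0.036},
  {"slide": [0, 0, 0], "twist": 0, "gripper": 0.036},
  {"slide": [0, 0, 0.03], "twist": 0, "gripper": 0.036},
  {"slide": [0, 0, 0.04], "twist": 0, "gripper": 0.09},
  {"slide": [-0.01, 0.03, 0.02], "twist": 0, "gripper": 0.09},
  {"slide": [-0.01, 0.04, 0], "twist": 6, "gripper": 0.09},
  {"slide": [-0.01, 0.04, 0], "twist": 6, "gripper": 0.09},
  {"slide": [-0.01, 0.04, 0], "twist": 6, "gripper": 0.09},
  {"slide": [-0.01, 0.04, 0], "twist": 6, "gripper": 0.09},
])

```text
time_s: 8.52
position: [0.5988, 0.2404, 0.2163]
ee_rot: [0.563, 0.826, 0.001, 0.0]
contact_force: [0.9, -0.3, -0.4]
finger_gap: 0.072
```

play_rows([
  {"slide": [-0.01, 0.04, 0], "twist": 7, "gripper": 0.09},
  {"slide": [-0.01, 0.04, 0], "twist": 7, "gripper": 0.09},
  {"slide": [-0.01, 0.02, 0], "twist": 7, "gripper": 0.09},
  {"slide": [-0.01, 0, 0], "twist": 7, "gripper": 0.09},
  {"slide": [0, 0, 0], "twist": 7, "gripper": 0.09},
  {"slide": [0, 0, 0], "twist": 7, "gripper": 0.09},
  {"slide": [0, 0, 0], "twist": 6, "gripper": 0.09},
  {"slide": [0, 0, 0], "twist": 0, "gripper": 0.09},
])

```text
time_s: 9.18
position: [0.5594, 0.3385, 0.2157]
ee_rot: [0.178, 0.984, 0.0, 0.0]
contact_force: [0.2, 1.0, 0.6]
finger_gap: 0.09
```

```bash
python3 w.py 0
```

```text
t 9.23 tcp [0.5594 0.3384 0.2157] jaw 159.1 j [-0.48  0.49 -0.22  1.46  0.11  1.2   2.06]
px [12. 61.] n 1313 mid [0.7582 0.1441] size [0.021 0.069] ax 57.1 top 0.0339 sat/v [67. 36.] -> d [ 0.1988 -0.1944] twist -12.0
px [482.  49.] n 2070 mid [0.3407 0.2889] size [0.03 0.05] ax 66.2 top 0.0215 sat/v [45. 89.] -> d [-0.2187 -0.0495] twist -2.9
px [397. 136.] n 1600 mid [0.4354 0.3382] size [0.03 0.05] ax 112.4 top 0.0216 sat/v [45. 99.] -> d [-0.1241 -0.0003] twist 43.3
px [277. 178.] n 1726 mid [0.5627 0.3353] size [0.026 0.069] ax 70.2 top 0.0257 sat/v [ 45. 112.] -> d [ 0.0033 -0.0031] twist 1.1
px [389. 376.] n 785 mid [0.5294 0.6103] size [0.004 0.075] ax 2.6 top 0.0337 sat/v [232.  55.] -> d [-0.03    0.2719] twist -66.5
gap 0.0904 F [ 0.3 -0.1 -0.4] finger tip tool z -0.0224 x mean -0.0007
```

play_rows([
  {"slide": [0.003, -0.003, -0.04], "twist": 1, "gripper": 0.05},
  {"slide": [0, 0, -0.041], "twist": 0, "gripper": 0.05},
  {"slide": [0, 0, -0.041], "twist": 0, "gripper": 0.05},
  {"slide": [0, 0, -0.041], "twist": 0, "gripper": 0.05},
  {"slide": [0, 0, -0.035], "twist": 0, "gripper": 0.05},
  {"slide": [0, 0, -0.02], "twist": 0, "gripper": 0.05},
  {"slide": [0, 0, -0.01], "twist": 0, "gripper": 0.05},
  {"slide": [0, 0, 0], "twist": 0, "gripper": 0.0},
  {"slide": [0, 0, 0], "twist": 0, "gripper": 0.0},
  {"slide": [0, 0, 0], "twist": 0, "gripper": 0.0},
  {"slide": [0, 0, 0], "twist": 0, "gripper": 0.0},
  {"slide": [0, 0, 0], "twist": 0, "gripper": 0.0},
])

```text
time_s: 10.23
position: [0.5634, 0.3364, -0.0105]
ee_rot: [0.172, 0.985, 0.001, 0.001]
contact_force: [-0.4, 0.5, 6.1]
finger_gap: 0.0256
```

play_rows([
  {"slide": [0, 0, 0.03], "twist": 0, "gripper": 0.0},
  {"slide": [0, 0, 0.04], "twist": -3, "gripper": 0.0},
  {"slide": [0, 0, 0.04], "twist": -7, "gripper": 0.0},
  {"slide": [0, -0.01, 0.04], "twist": -7, "gripper": 0.0},
  {"slide": [0.006, -0.025, 0.03], "twist": -7, "gripper": 0.0},
  {"slide": [0.008, -0.03, 0.025], "twist": -7, "gripper": 0.0},
  {"slide": [0.008, -0.035, 0.015], "twist": -7, "gripper": 0.0},
  {"slide": [0.01, -0.04, 0], "twist": -7, "gripper": 0.0},
  {"slide": [0.01, -0.04, 0], "twist": -7, "gripper": 0.0},
  {"slide": [0.01, -0.04, 0], "twist": -7, "gripper": 0.0},
  {"slide": [0.01, -0.04, 0], "twist": -7, "gripper": 0.0},
  {"slide": [0.01, -0.04, 0], "twist": -7, "gripper": 0.0},
])

```text
time_s: 11.23
position: [0.6344, 0.0335, 0.2084]
ee_rot: [0.726, 0.687, 0.001, 0.0]
contact_force: [-0.5, 0.4, -2.1]
finger_gap: 0.0257
```

play_rows([
  {"slide": [0.01, -0.034, 0], "twist": 0, "gripper": 0.0},
  {"slide": [0, -0.005, 0], "twist": 0, "gripper": 0.0},
  {"slide": [0, 0, 0], "twist": 0, "gripper": 0.0},
])

```text
time_s: 11.48
position: [0.6444, -0.0083, 0.208]
ee_rot: [0.726, 0.687, -0.0, 0.001]
contact_force: [-0.2, 0.2, -2.3]
finger_gap: 0.0258
```

```bash
python3 w.py 0.138 w5.png
```

```text
t 11.53 tcp [ 0.6442 -0.005   0.2078] jaw 87.0 j [-0.18  0.46  0.15  1.52 -0.07  1.16  1.51]
px [470. 126.] n 12027 mid [0.5645 0.0687] size [0.127 0.262] ax 41.6 top 0.1671 sat/v [ 38. 166.] -> d [-0.0797  0.0737] twist 44.6
px [363. 229.] n 3705 mid [0.651  0.0471] size [0.025 0.062] ax 176.8 top 0.163 sat/v [ 41. 169.] -> d [0.0068 0.0521] twist -0.3
gap 0.0257 F [ 0.7  0.9 -2.9] finger tip tool z -0.025 x mean 0.0002
```

play_rows([
  {"slide": [0, 0, -0.035], "twist": 0, "gripper": 0.0},
  {"slide": [0, 0, -0.03], "twist": 0, "gripper": 0.0},
  {"slide": [0, 0, -0.01], "twist": 0, "gripper": 0.0},
  {"slide": [0, 0, -0.004], "twist": 0, "gripper": 0.0},
  {"slide": [0, 0, 0], "twist": 0, "gripper": 0.0},
  {"slide": [0, 0, 0], "twist": 0, "gripper": 0.034},
  {"slide": [0, 0, 0], "twist": 0, "gripper": 0.034},
  {"slide": [0, 0, 0], "twist": 0, "gripper": 0.034},
  {"slide": [0, 0, 0.03], "twist": 0, "gripper": 0.034},
  {"slide": [0, 0, 0.04], "twist": 0, "gripper": 0.07},
  {"slide": [-0.03, 0.02, 0.01], "twist": 0, "gripper": 0.07},
])

```text
time_s: 12.45
position: [0.6211, 0.012, 0.2147]
ee_rot: [0.726, 0.688, 0.003, 0.005]
contact_force: [0.5, -0.3, 2.1]
finger_gap: 0.0429
```

play_rows([
  {"slide": [-0.033, 0.023, 0], "twist": -4, "gripper": 0.06},
  {"slide": [-0.033, 0.023, 0], "twist": -4, "gripper": 0.06},
  {"slide": [-0.033, 0.023, 0], "twist": -4, "gripper": 0.06},
  {"slide": [-0.033, 0.023, 0], "twist": -4, "gripper": 0.06},
  {"slide": [-0.033, 0.023, 0], "twist": -4, "gripper": 0.06},
  {"slide": [-0.033, 0.023, 0], "twist": -4, "gripper": 0.06},
  {"slide": [-0.033, 0.023, 0], "twist": -4, "gripper": 0.06},
  {"slide": [0, 0, 0], "twist": 0, "gripper": 0.06},
  {"slide": [0, 0, 0], "twist": 0, "gripper": 0.06},
])

```text
time_s: 13.2
position: [0.3822, 0.1791, 0.2094]
ee_rot: [0.868, 0.496, 0.001, -0.0]
contact_force: [-0.1, -0.5, 0.8]
finger_gap: 0.06
```

```bash
python3 w.py 0
```

```text
t 13.25 tcp [0.3835 0.178  0.2093] jaw 59.3 j [-0.64  0.09  0.08  2.03 -0.01  1.02  0.49]
px [357.  85.] n 1797 mid [0.3393 0.2893] size [0.03 0.05] ax 67.1 top 0.0217 sat/v [ 42. 114.] -> d [-0.0442  0.1113] twist -82.2
px [444. 145.] n 1704 mid [0.4341 0.3379] size [0.03 0.05] ax 112.1 top 0.0218 sat/v [ 17. 157.] -> d [0.0506 0.1599] twist -37.2
px [278. 183.] n 1760 mid [0.382  0.1774] size [0.026 0.069] ax 148.6 top 0.0257 sat/v [ 17. 158.] -> d [-0.0015 -0.0006] twist -0.7
px [179. 215.] n 1660 mid [0.3589 0.0723] size [0.026 0.07 ] ax 119.7 top 0.0254 sat/v [208. 156.] -> d [-0.0246 -0.1057] twist -29.7
gap 0.0601 F [ 1.2  0.2 -1. ] finger tip tool z -0.0223 x mean 0.0004
```

play_rows([
  {"slide": [-0.001, -0.001, -0.04], "twist": -0.7, "gripper": 0.05},
  {"slide": [0, 0, -0.041], "twist": 0, "gripper": 0.05},
  {"slide": [0, 0, -0.041], "twist": 0, "gripper": 0.05},
  {"slide": [0, 0, -0.041], "twist": 0, "gripper": 0.05},
  {"slide": [0, 0, -0.032], "twist": 0, "gripper": 0.05},
  {"slide": [0, 0, -0.016], "twist": 0, "gripper": 0.05},
  {"slide": [0, 0, -0.009], "twist": 0, "gripper": 0.05},
  {"slide": [0, 0, 0], "twist": 0, "gripper": 0.0},
  {"slide": [0, 0, 0], "twist": 0, "gripper": 0.0},
  {"slide": [0, 0, 0], "twist": 0, "gripper": 0.0},
  {"slide": [0, 0, 0], "twist": 0, "gripper": 0.0},
  {"slide": [0, 0, 0], "twist": 0, "gripper": 0.0},
])

```text
time_s: 14.25
position: [0.3834, 0.1768, -0.0104]
ee_rot: [0.873, 0.489, 0.001, 0.0]
contact_force: [0.2, -0.4, 7.1]
finger_gap: 0.0256
```

play_rows([
  {"slide": [0, 0, 0.03], "twist": 0, "gripper": 0.0},
  {"slide": [0, 0, 0.04], "twist": 0, "gripper": 0.0},
  {"slide": [0, 0, 0.04], "twist": 4, "gripper": 0.0},
  {"slide": [0.008, -0.008, 0.038], "twist": 5, "gripper": 0.0},
  {"slide": [0.02, -0.018, 0.03], "twist": 5, "gripper": 0.0},
  {"slide": [0.02, -0.018, 0.03], "twist": 5, "gripper": 0.0},
  {"slide": [0.028, -0.025, 0.012], "twist": 5, "gripper": 0.0},
  {"slide": [0.03, -0.027, 0], "twist": 4.4, "gripper": 0.0},
  {"slide": [0.03, -0.027, 0], "twist": 0, "gripper": 0.0},
  {"slide": [0.03, -0.027, 0], "twist": 0, "gripper": 0.0},
  {"slide": [0.03, -0.027, 0], "twist": 0, "gripper": 0.0},
  {"slide": [0.03, -0.027, 0], "twist": 0, "gripper": 0.0},
])

```text
time_s: 15.25
position: [0.6092, -0.029, 0.209]
ee_rot: [0.726, 0.688, 0.0, 0.0]
contact_force: [0.6, 0.3, -2.1]
finger_gap: 0.0254
```

play_rows([
  {"slide": [0.03, -0.027, 0], "twist": 0, "gripper": 0.0},
  {"slide": [0.002, -0.003, 0], "twist": 0, "gripper": 0.0},
  {"slide": [0, 0, 0], "twist": 0, "gripper": 0.0},
  {"slide": [0, 0, 0], "twist": 0, "gripper": 0.0},
])

```text
time_s: 15.58
position: [0.6397, -0.0573, 0.2083]
ee_rot: [0.726, 0.688, -0.0, -0.001]
contact_force: [0.1, 1.2, -2.9]
finger_gap: 0.0257
```

```bash
python3 w.py 0.138
```

```text
t 15.63 tcp [ 0.6395 -0.0563  0.2085] jaw 87.0 j [-0.12  0.46  0.19  1.53 -0.09  1.16  1.61]
px [500. 139.] n 10996 mid [0.6044 0.0167] size [0.176 0.183] ax 176.9 top 0.1672 sat/v [41. 62.] -> d [-0.0351  0.073 ] twist -0.0
px [366. 225.] n 4237 mid [ 0.6426 -0.0015] size [0.027 0.069] ax 177.2 top 0.1636 sat/v [ 40. 186.] -> d [0.0031 0.0548] twist 0.3
px [436. 232.] n 3897 mid [0.6528 0.0465] size [0.026 0.066] ax 176.6 top 0.1631 sat/v [ 40. 183.] -> d [0.0133 0.1028] twist -0.3
px [  9. 269.] n 1839 mid [ 0.6535 -0.2423] size [0.003 0.077] ax 176.6 top 0.1672 sat/v [211.  40.] -> d [ 0.014 -0.186] twist -0.3
gap 0.0258 F [ 0.1 -0.5 -2. ] finger tip tool z -0.0247 x mean 0.0003
```

play_rows([
  {"slide": [0, 0, -0.035], "twist": 0, "gripper": 0.0},
  {"slide": [0, 0, -0.03], "twist": 0, "gripper": 0.0},
  {"slide": [0, 0, -0.01], "twist": 0, "gripper": 0.0},
  {"slide": [0, 0, -0.005], "twist": 0, "gripper": 0.0},
  {"slide": [0, 0, 0], "twist": 0, "gripper": 0.0},
  {"slide": [0, 0, 0], "twist": 0, "gripper": 0.036},
  {"slide": [0, 0, 0], "twist": 0, "gripper": 0.036},
  {"slide": [0, 0, 0], "twist": 0, "gripper": 0.036},
  {"slide": [0, 0, 0.03], "twist": 0, "gripper": 0.036},
  {"slide": [0, 0, 0.04], "twist": 0, "gripper": 0.07},
  {"slide": [-0.018, 0.035, 0.01], "twist": -6, "gripper": 0.07},
  {"slide": [-0.018, 0.036, 0], "twist": -6, "gripper": 0.07},
])

```text
time_s: 16.63
position: [0.6073, 0.011, 0.2132]
ee_rot: [0.797, 0.604, 0.003, 0.003]
contact_force: [0.5, 1.1, -1.1]
finger_gap: 0.0519
```

play_rows([
  {"slide": [-0.018, 0.036, 0], "twist": -6, "gripper": 0.07},
  {"slide": [-0.018, 0.036, 0], "twist": -6, "gripper": 0.07},
  {"slide": [-0.018, 0.036, 0], "twist": -6, "gripper": 0.07},
  {"slide": [-0.018, 0.036, 0], "twist": -6, "gripper": 0.07},
  {"slide": [-0.018, 0.036, 0], "twist": -6, "gripper": 0.07},
  {"slide": [-0.018, 0.036, 0], "twist": -6, "gripper": 0.07},
  {"slide": [-0.018, 0.036, 0], "twist": -6, "gripper": 0.07},
  {"slide": [-0.018, 0.036, 0], "twist": -6, "gripper": 0.07},
  {"slide": [-0.025, 0.035, 0], "twist": -5, "gripper": 0.07},
  {"slide": [0, 0, 0], "twist": 0, "gripper": 0.07},
  {"slide": [0, 0, 0], "twist": 0, "gripper": 0.07},
])

```text
time_s: 17.55
position: [0.4343, 0.3385, 0.209]
ee_rot: [0.981, 0.193, 0.0, -0.001]
contact_force: [-0.1, -1.7, -0.0]
finger_gap: 0.07
```

```bash
python3 w.py 0
```

```text
t 17.6 tcp [0.4358 0.3362 0.209 ] jaw 22.1 j [-0.97  0.31  0.28  1.77 -0.1   1.08 -0.27]
px [501.  52.] n 2451 mid [0.5781 0.529 ] size [0.026 0.068] ax 165.6 top 0.0254 sat/v [186. 111.] -> d [0.1423 0.1928] twist 53.5
px [280. 182.] n 1409 mid [0.4346 0.3396] size [0.029 0.049] ax 111.4 top 0.0216 sat/v [ 17. 157.] -> d [-0.0012  0.0034] twist -0.7
px [176. 191.] n 1437 mid [0.3392 0.2906] size [0.03  0.049] ax 66.0 top 0.0214 sat/v [ 17. 157.] -> d [-0.0967 -0.0456] twist -46.1
gap 0.0702 F [ 1.1 -0.4  0.7] finger tip tool z -0.0222 x mean 0.0006
```

play_rows([
  {"slide": [-0.001, 0.003, -0.04], "twist": -0.7, "gripper": 0.055},
  {"slide": [0, 0, -0.041], "twist": 0, "gripper": 0.055},
  {"slide": [0, 0, -0.041], "twist": 0, "gripper": 0.055},
  {"slide": [0, 0, -0.041], "twist": 0, "gripper": 0.055},
  {"slide": [0, 0, -0.033], "twist": 0, "gripper": 0.055},
  {"slide": [0, 0, -0.017], "twist": 0, "gripper": 0.055},
  {"slide": [0, 0, -0.009], "twist": 0, "gripper": 0.055},
  {"slide": [0, 0, 0], "twist": 0, "gripper": 0.0},
  {"slide": [0, 0, 0], "twist": 0, "gripper": 0.0},
  {"slide": [0, 0, 0], "twist": 0, "gripper": 0.0},
  {"slide": [0, 0, 0], "twist": 0, "gripper": 0.0},
  {"slide": [0, 0, 0], "twist": 0, "gripper": 0.0},
])

```text
time_s: 18.6
position: [0.4357, 0.3388, -0.0121]
ee_rot: [0.983, 0.184, 0.001, -0.001]
contact_force: [-1.7, -0.8, 7.8]
finger_gap: 0.0297
```

play_rows([
  {"slide": [0, 0, 0.03], "twist": 0, "gripper": 0.0},
  {"slide": [0, 0, 0.04], "twist": 4, "gripper": 0.0},
  {"slide": [0, 0, 0.04], "twist": 6, "gripper": 0.0},
  {"slide": [0, 0, 0.04], "twist": 6, "gripper": 0.0},
  {"slide": [0.01, -0.024, 0.03], "twist": 6, "gripper": 0.0},
  {"slide": [0.01, -0.024, 0.03], "twist": 6, "gripper": 0.0},
  {"slide": [0.014, -0.033, 0.012], "twist": 6, "gripper": 0.0},
  {"slide": [0.015, -0.036, 0], "twist": 6, "gripper": 0.0},
  {"slide": [0.015, -0.036, 0], "twist": 6, "gripper": 0.0},
  {"slide": [0.015, -0.036, 0], "twist": 6, "gripper": 0.0},
  {"slide": [0.015, -0.036, 0], "twist": 6, "gripper": 0.0},
  {"slide": [0.015, -0.036, 0], "twist": 7, "gripper": 0.0},
])

```text
time_s: 19.6
position: [0.5437, 0.0769, 0.2091]
ee_rot: [0.731, 0.683, 0.0, 0.0]
contact_force: [0.2, 0.7, -3.6]
finger_gap: 0.0294
```

play_rows([
  {"slide": [0.014, -0.032, 0], "twist": 0.5, "gripper": 0.0},
  {"slide": [0, 0, 0], "twist": 0, "gripper": 0.0},
  {"slide": [0, 0, 0], "twist": 0, "gripper": 0.0},
])

```text
time_s: 19.85
position: [0.5578, 0.0442, 0.2088]
ee_rot: [0.731, 0.682, -0.0, 0.001]
contact_force: [-0.6, 0.9, -3.7]
finger_gap: 0.0298
```

```bash
python3 w.py 0.138
```

```text
t 19.9 tcp [0.5572 0.0466 0.2087] jaw 86.2 j [-0.31  0.32  0.17  1.74 -0.06  1.08  1.39]
px [325. 192.] n 6962 mid [0.5531 0.0189] size [0.088 0.175] ax 86.9 top 0.1674 sat/v [ 42. 147.] -> d [-0.0041 -0.0276] twist -89.3
px [239. 371.] n 346 mid [0.6618 0.0067] size [0.011 0.031] ax 169.5 top 0.1632 sat/v [ 12. 204.] -> d [ 0.1045 -0.0398] twist -6.7
px [293. 366.] n 1213 mid [0.6704 0.046 ] size [0.024 0.03 ] ax 177.4 top 0.1628 sat/v [ 17. 200.] -> d [ 0.1132 -0.0006] twist 1.2
gap 0.0296 F [ 0.1  0.8 -3.9] finger tip tool z -0.0249 x mean 0.0003
```

play_rows([
  {"slide": [0, 0, -0.035], "twist": 0, "gripper": 0.0},
  {"slide": [0, 0, -0.03], "twist": 0, "gripper": 0.0},
  {"slide": [0, 0, -0.011], "twist": 0, "gripper": 0.0},
  {"slide": [0, 0, -0.005], "twist": 0, "gripper": 0.0},
  {"slide": [0, 0, 0], "twist": 0, "gripper": 0.0},
  {"slide": [0, 0, 0], "twist": 0, "gripper": 0.04},
  {"slide": [0, 0, 0], "twist": 0, "gripper": 0.04},
  {"slide": [0, 0, 0], "twist": 0, "gripper": 0.04},
  {"slide": [0, 0, 0.03], "twist": 0, "gripper": 0.04},
  {"slide": [0, 0, 0.04], "twist": 0, "gripper": 0.07},
  {"slide": [-0.02, 0.022, 0.01], "twist": 7, "gripper": 0.07},
  {"slide": [-0.02, 0.022, 0], "twist": 7, "gripper": 0.07},
])

```text
time_s: 20.9
position: [0.5205, 0.0909, 0.212]
ee_rot: [0.64, 0.768, 0.003, 0.003]
contact_force: [0.7, 1.3, 0.2]
finger_gap: 0.056
```

play_rows([
  {"slide": [-0.02, 0.022, 0], "twist": 7, "gripper": 0.07},
  {"slide": [-0.02, 0.022, 0], "twist": 7, "gripper": 0.07},
  {"slide": [-0.02, 0.022, 0], "twist": 7, "gripper": 0.07},
  {"slide": [-0.02, 0.022, 0], "twist": 7, "gripper": 0.07},
  {"slide": [-0.02, 0.022, 0], "twist": 7, "gripper": 0.07},
  {"slide": [-0.02, 0.022, 0], "twist": 7, "gripper": 0.07},
  {"slide": [-0.02, 0.022, 0], "twist": 7, "gripper": 0.07},
  {"slide": [-0.02, 0.024, 0], "twist": 7, "gripper": 0.07},
  {"slide": [-0.018, 0.022, 0], "twist": 0, "gripper": 0.07},
  {"slide": [0, 0, 0], "twist": 0, "gripper": 0.07},
  {"slide": [0, 0, 0], "twist": 0, "gripper": 0.07},
])

```text
time_s: 21.82
position: [0.3389, 0.2927, 0.2084]
ee_rot: [0.204, 0.979, 0.001, 0.001]
contact_force: [0.2, -0.6, -0.6]
finger_gap: 0.0699
```

```bash
python3 w.py 0
```

```text
t 21.87 tcp [0.3398 0.2915 0.2082] jaw 156.4 j [-0.63  0.16 -0.22  1.96  0.04  1.03  1.86]
px [279. 177.] n 1486 mid [0.3398 0.2888] size [0.03 0.05] ax 67.0 top 0.0216 sat/v [ 44. 110.] -> d [-0.     -0.0027] twist 0.6
gap 0.0704 F [ 0.4 -0.8  0.5] finger tip tool z -0.0223 x mean -0.0007
```

play_rows([
  {"slide": [0, -0.002, -0.04], "twist": 0.6, "gripper": 0.055},
  {"slide": [0, 0, -0.041], "twist": 0, "gripper": 0.055},
  {"slide": [0, 0, -0.041], "twist": 0, "gripper": 0.055},
  {"slide": [0, 0, -0.041], "twist": 0, "gripper": 0.055},
  {"slide": [0, 0, -0.032], "twist": 0, "gripper": 0.055},
  {"slide": [0, 0, -0.017], "twist": 0, "gripper": 0.055},
  {"slide": [0, 0, -0.009], "twist": 0, "gripper": 0.055},
  {"slide": [0, 0, 0], "twist": 0, "gripper": 0.0},
  {"slide": [0, 0, 0], "twist": 0, "gripper": 0.0},
  {"slide": [0, 0, 0], "twist": 0, "gripper": 0.0},
  {"slide": [0, 0, 0], "twist": 0, "gripper": 0.0},
  {"slide": [0, 0, 0], "twist": 0, "gripper": 0.0},
])

```text
time_s: 22.87
position: [0.3403, 0.2899, -0.0123]
ee_rot: [0.2, 0.98, 0.001, 0.001]
contact_force: [-0.4, -1.3, 8.0]
finger_gap: 0.0297
```

play_rows([
  {"slide": [0, 0, 0.03], "twist": 0, "gripper": 0.0},
  {"slide": [0, 0, 0.04], "twist": -3, "gripper": 0.0},
  {"slide": [0, 0, 0.04], "twist": -6, "gripper": 0.0},
  {"slide": [0, 0, 0.04], "twist": -6, "gripper": 0.0},
  {"slide": [0.016, -0.024, 0.03], "twist": -7, "gripper": 0.0},
  {"slide": [0.02, -0.028, 0.03], "twist": -7, "gripper": 0.0},
  {"slide": [0.02, -0.03, 0.012], "twist": -7, "gripper": 0.0},
  {"slide": [0.02, -0.03, 0], "twist": -7, "gripper": 0.0},
  {"slide": [0.02, -0.03, 0], "twist": -7, "gripper": 0.0},
  {"slide": [0.02, -0.03, 0], "twist": -7, "gripper": 0.0},
  {"slide": [0.02, -0.03, 0], "twist": -7, "gripper": 0.0},
  {"slide": [0.02, -0.03, 0], "twist": -6, "gripper": 0.0},
])

```text
time_s: 23.87
position: [0.4939, 0.058, 0.2065]
ee_rot: [0.728, 0.686, 0.0, 0.0]
contact_force: [0.6, 0.2, -3.0]
finger_gap: 0.0296
```

play_rows([
  {"slide": [0.02, -0.03, 0], "twist": 0, "gripper": 0.0},
  {"slide": [0.02, -0.03, 0], "twist": 0, "gripper": 0.0},
  {"slide": [0.02, -0.02, 0], "twist": 0, "gripper": 0.0},
  {"slide": [0, 0, 0], "twist": 0, "gripper": 0.0},
  {"slide": [0, 0, 0], "twist": 0, "gripper": 0.0},
])

```text
time_s: 24.28
position: [0.5538, -0.0219, 0.2058]
ee_rot: [0.727, 0.687, -0.0, 0.0]
contact_force: [0.0, 0.4, -2.8]
finger_gap: 0.03
```

```bash
python3 w.py 0.138
```

```text
t 24.33 tcp [ 0.5531 -0.0203  0.2058] jaw 86.9 j [-0.23  0.32  0.22  1.76 -0.08  1.07  1.54]
px [442. 204.] n 8742 mid [0.5322 0.057 ] size [0.082 0.241] ax 60.1 top 0.1673 sat/v [ 39. 176.] -> d [-0.0209  0.0772] twist 63.2
px [387. 226.] n 3549 mid [0.5578 0.0484] size [0.03  0.049] ax 176.6 top 0.1594 sat/v [ 40. 171.] -> d [0.0046 0.0686] twist -0.3
px [246. 368.] n 821 mid [ 0.6544 -0.0526] size [0.02  0.032] ax 171.0 top 0.1633 sat/v [  3. 231.] -> d [ 0.1013 -0.0323] twist -5.9
px [312. 368.] n 1029 mid [ 0.6571 -0.0037] size [0.024 0.032] ax 179.5 top 0.1635 sat/v [  4. 232.] -> d [0.104  0.0166] twist 2.6
gap 0.0297 F [-0.6  0.6 -3.1] finger tip tool z -0.0249 x mean 0.0003
```

play_rows([
  {"slide": [0.004, -0.001, -0.035], "twist": 0, "gripper": 0.0},
  {"slide": [0, 0, -0.03], "twist": 0, "gripper": 0.0},
  {"slide": [0, 0, -0.009], "twist": 0, "gripper": 0.0},
  {"slide": [0, 0, -0.004], "twist": 0, "gripper": 0.0},
  {"slide": [0, 0, 0], "twist": 0, "gripper": 0.0},
  {"slide": [0, 0, 0], "twist": 0, "gripper": 0.04},
  {"slide": [0, 0, 0], "twist": 0, "gripper": 0.04},
  {"slide": [0, 0, 0], "twist": 0, "gripper": 0.04},
  {"slide": [0, 0, 0.03], "twist": 0, "gripper": 0.04},
  {"slide": [0, 0, 0.04], "twist": 0, "gripper": 0.05},
  {"slide": [0.009, 0.035, 0.02], "twist": 0, "gripper": 0.05},
  {"slide": [0.01, 0.035, 0.02], "twist": 0, "gripper": 0.05},
])

```text
time_s: 25.33
position: [0.5778, 0.0469, 0.2417]
ee_rot: [0.728, 0.686, 0.002, 0.002]
contact_force: [1.9, 1.1, -0.4]
finger_gap: 0.0494
```

play_rows([
  {"slide": [0.01, 0.035, 0.01], "twist": 0, "gripper": 0.05},
  {"slide": [0.01, 0.035, 0], "twist": 0, "gripper": 0.05},
  {"slide": [0.01, 0.032, 0], "twist": 0, "gripper": 0.05},
  {"slide": [0, 0, 0], "twist": 0, "gripper": 0.05},
  {"slide": [0, 0, 0], "twist": 0, "gripper": 0.05},
])

```text
time_s: 25.75
position: [0.6068, 0.1534, 0.2484]
ee_rot: [0.724, 0.689, 0.001, -0.0]
contact_force: [-0.6, -0.5, 0.2]
finger_gap: 0.0499
```

```bash
python3 w.py 0.138 >/tmp/o; head -1 /tmp/o; cat > b.py <<'E'
from h import *
im,d,m,P=cap("top"); w=cloud(d,m,P); Z=w[...,2]; np.savez("top2.npz",im=im,d=d,P=P)
im,d,m,P=cap("wrist"); w=cloud(d,m,P); Z=w[...,2]; s=arm.read_state(); save(im,"w6.png")
mk=(Z>.138)&(Z<.160)&(abs(w[...,0]-.60)<.045)&(w[...,1]>.12)&(w[...,1]<.2)
q=w[mk]; print(len(q),"bar fit",np.polyfit(q[:,0]-.61,q[:,1],1),"top z",np.percentile(q[:,2],95),"y range",np.percentile(q[:,1],[2,98]),"tcp",s["position"])
E
python3 b.py
```

```text
t 25.8 tcp [0.6068 0.151  0.2484] jaw 87.0 j [-0.45  0.4   0.18  1.52 -0.07  1.23  1.26]
1869 bar fit [0.01562885 0.15309927] top z 0.14897321217813994 y range [0.13095568 0.16118407] tcp [0.60680848 0.14905585 0.24841993]
```

View pics/w6.png

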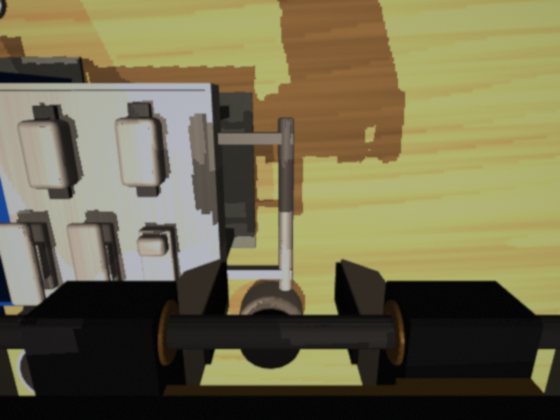

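Picture: all five fittings are on the tray (anodes (43,150) and (140,150), cleats (22,260) and (92,250), chock (158,255)). The bar handle is at px x≈287 with its middle at row ≈205, about 4 mm in +y of the tool.

play_rows([
  {"slide": [0, 0.004, -0.035], "twist": 0, "gripper": 0.05},
  {"slide": [0, 0, -0.035], "twist": 0, "gripper": 0.05},
  {"slide": [0, 0, -0.035], "twist": 0, "gripper": 0.05},
  {"slide": [0, 0, -0.025], "twist": 0, "gripper": 0.05},
  {"slide": [0, 0, -0.014], "twist": 0, "gripper": 0.05},
  {"slide": [0, 0, 0], "twist": 0, "gripper": 0.0},
  {"slide": [0, 0, 0], "twist": 0, "gripper": 0.0},
  {"slide": [0, 0, 0], "twist": 0, "gripper": 0.0},
  {"slide": [0, 0, 0], "twist": 0, "gripper": 0.0},
  {"slide": [0, 0, 0], "twist": 0, "gripper": 0.0},
  {"slide": [0, 0, 0], "twist": 0, "gripper": 0.0},
  {"slide": [0, 0, 0], "twist": 0, "gripper": 0.0},
])

```text
time_s: 26.9
position: [0.6072, 0.1533, 0.1048]
ee_rot: [0.726, 0.688, 0.0, 0.001]
contact_force: [-2.2, -5.4, 5.3]
finger_gap: 0.0109
```

```bash
python3 - <<'E'
from h import *
s=arm.read_state();print(s["position"],s["finger_gap"],s["contact_force"])
r=.2251;f=np.arctan2(6,225);u=np.array([.0527,.9986])
t=np.linspace(0,.95,25);D=np.c_[np.outer(r*(np.cos(t+f)-np.cos(f)),u),r*(np.sin(t+f)-np.sin(f))]
for a,x in zip(t[1:],np.diff(D,axis=0)*1000): print(round(a,2),x.round(1))
E
```

```text
[0.60720814 0.15332644 0.10484193] 0.010858247305036591 [-2.17954292 -5.39937108  5.2557809 ]
0.04 [-0.  -0.4  8.9]
0.08 [-0.  -0.8  8.9]
0.12 [-0.1 -1.1  8.8]
0.16 [-0.1 -1.5  8.8]
0.2 [-0.1 -1.8  8.7]
0.24 [-0.1 -2.2  8.6]
0.28 [-0.1 -2.5  8.6]
0.32 [-0.1 -2.8  8.4]
0.36 [-0.2 -3.2  8.3]
0.4 [-0.2 -3.5  8.2]
0.44 [-0.2 -3.8  8.1]
0.48 [-0.2 -4.1  7.9]
0.51 [-0.2 -4.4  7.7]
0.55 [-0.2 -4.7  7.5]
0.59 [-0.3 -5.   7.4]
0.63 [-0.3 -5.3  7.1]
0.67 [-0.3 -5.6  6.9]
0.71 [-0.3 -5.9  6.7]
0.75 [-0.3 -6.1  6.5]
0.79 [-0.3 -6.4  6.2]
0.83 [-0.3 -6.6  6. ]
0.87 [-0.4 -6.8  5.7]
0.91 [-0.4 -7.1  5.4]
0.95 [-0.4 -7.3  5.1]
```

Bar is gripped. Lifting along the arc.

play_rows([
  {"slide": [0, -0.0004, 0.0089], "twist": 0, "gripper": 0.0},
  {"slide": [0, -0.0008, 0.0089], "twist": 0, "gripper": 0.0},
  {"slide": [-0.0001, -0.0011, 0.0088], "twist": 0, "gripper": 0.0},
  {"slide": [-0.0001, -0.0015, 0.0088], "twist": 0, "gripper": 0.0},
  {"slide": [-0.0001, -0.0018, 0.0087], "twist": 0, "gripper": 0.0},
  {"slide": [-0.0001, -0.0022, 0.0086], "twist": 0, "gripper": 0.0},
  {"slide": [-0.0001, -0.0025, 0.0086], "twist": 0, "gripper": 0.0},
  {"slide": [-0.0001, -0.0028, 0.0084], "twist": 0, "gripper": 0.0},
])

```text
time_s: 27.57
position: [0.6063, 0.1411, 0.1739]
ee_rot: [0.726, 0.688, 0.0, 0.0]
contact_force: [5.0, -1.5, -9.3]
finger_gap: 0.011
```

```bash
cat > a.py <<'E'
from h import *
s=arm.read_state(); im,d,m,P=cap("top"); w=cloud(d,m,P)
# tray angle: fit plane slope of the tray floor along bin y
u=np.array([.0527,.9986]); o=np.array([.5927,-.1588])
rel=w[...,:2]-o; yb=rel@u; xb=rel@np.array([.9986,-.0527])
mk=(abs(xb)<80e-3)&(yb>.09)&(yb<.25)&(w[...,2]>.135)&(w[...,2]<.4)
a,z=yb[mk],w[...,2][mk]
t=np.arctan2(z-.138,a-.087); h=np.histogram(t,bins=np.arange(-.1,1.3,.05)); print("ang mode",h[1][h[0].argmax()]+.025)
print(s["position"].round(4),s["finger_gap"].round(4),s["contact_force"].round(1),"hyp ang",np.arcsin(np.clip((s["position"][2]-.1048)/.225,-1,1)).round(3))
E
python3 a.py
```

```text
ang mode 0.32500000000000007Traceback (most recent call last):
  File "a.py", line 9, in <module>
    print(s["position"].round(4),s["finger_gap"].round(4),s["contact_force"].round(1),"hyp ang",np.arcsin(np.clip((s["position"][2]-.1048)/.225,-1,1)).round(3))
                                 ^^^^^^^^^^^^^^^^^^^^^
AttributeError: 'float' object has no attribute 'round'
```

Tracking well at angle 0.32. Continuing up.

play_rows([
  {"slide": [-0.0002, -0.0032, 0.0083], "twist": 0, "gripper": 0.0},
  {"slide": [-0.0002, -0.0035, 0.0082], "twist": 0, "gripper": 0.0},
  {"slide": [-0.0002, -0.0038, 0.0081], "twist": 0, "gripper": 0.0},
  {"slide": [-0.0002, -0.0041, 0.0079], "twist": 0, "gripper": 0.0},
  {"slide": [-0.0002, -0.0044, 0.0077], "twist": 0, "gripper": 0.0},
  {"slide": [-0.0002, -0.0047, 0.0075], "twist": 0, "gripper": 0.0},
  {"slide": [-0.0003, -0.005, 0.0074], "twist": 0, "gripper": 0.0},
  {"slide": [-0.0003, -0.0053, 0.0071], "twist": 0, "gripper": 0.0},
  {"slide": [-0.0003, -0.0056, 0.0069], "twist": 0, "gripper": 0.0},
  {"slide": [-0.0003, -0.0059, 0.0067], "twist": 0, "gripper": 0.0},
  {"slide": [-0.0003, -0.0061, 0.0065], "twist": 0, "gripper": 0.0},
])

```text
time_s: 28.53
position: [0.6038, 0.0924, 0.257]
ee_rot: [0.725, 0.689, 0.002, -0.001]
contact_force: [3.8, 4.4, -1.1]
finger_gap: 0.0107
```

play_rows([
  {"slide": [-0.0003, -0.0064, 0.0062], "twist": 0, "gripper": 0.0},
  {"slide": [-0.0003, -0.0066, 0.006], "twist": 0, "gripper": 0.0},
  {"slide": [-0.0004, -0.0068, 0.0057], "twist": 0, "gripper": 0.0},
  {"slide": [-0.0004, -0.0071, 0.0054], "twist": 0, "gripper": 0.0},
  {"slide": [-0.0004, -0.0073, 0.0051], "twist": 0, "gripper": 0.0},
  {"slide": [0, 0, 0], "twist": 0, "gripper": 0.0},
  {"slide": [0, 0, 0], "twist": 0, "gripper": 0.0},
  {"slide": [0, 0, 0], "twist": 0, "gripper": 0.0},
  {"slide": [0, 0, 0], "twist": 0, "gripper": 0.0},
  {"slide": [0, 0, 0], "twist": 0, "gripper": 0.0},
  {"slide": [0, 0, 0], "twist": 0, "gripper": 0.0},
])

```text
time_s: 29.45
position: [0.6022, 0.0598, 0.2865]
ee_rot: [0.725, 0.689, 0.003, -0.001]
contact_force: [0.1, 7.0, 6.9]
finger_gap: 0.0109
```

```bash
sed -i 's/s\["finger_gap"\].round(4)/round(s["finger_gap"],4)/; $a save(cv2.resize(im[110:310,200:440],(720,600)),"t3.png")' a.py; python3 a.py
```

```text
ang mode 0.9750000000000001
[0.6022 0.0598 0.2865] 0.0109 [0.1 7.  6.9] hyp ang 0.94
```

View pics/t3.png

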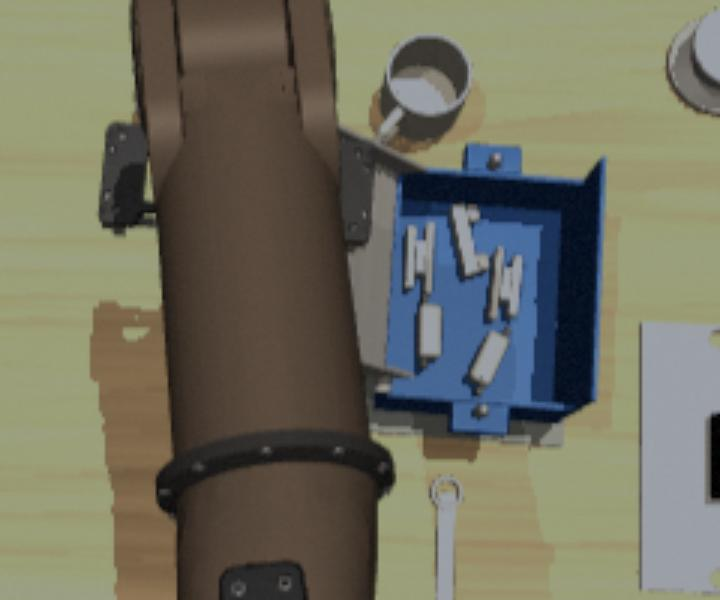

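All five fittings are in the bin: cleats (418,258) and (505,283), chock (465,240), anodes (430,330) and (490,357). Lowering along the reverse arc.

play_rows([
  {"slide": [0.0004, 0.0073, -0.0051], "twist": 0, "gripper": 0.0},
  {"slide": [0.0004, 0.0071, -0.0054], "twist": 0, "gripper": 0.0},
  {"slide": [0.0004, 0.0068, -0.0057], "twist": 0, "gripper": 0.0},
  {"slide": [0.0003, 0.0066, -0.006], "twist": 0, "gripper": 0.0},
  {"slide": [0.0003, 0.0064, -0.0062], "twist": 0, "gripper": 0.0},
  {"slide": [0.0003, 0.0061, -0.0065], "twist": 0, "gripper": 0.0},
  {"slide": [0.0003, 0.0059, -0.0067], "twist": 0, "gripper": 0.0},
  {"slide": [0.0003, 0.0056, -0.0069], "twist": 0, "gripper": 0.0},
  {"slide": [0.0003, 0.0053, -0.0071], "twist": 0, "gripper": 0.0},
  {"slide": [0.0003, 0.005, -0.0074], "twist": 0, "gripper": 0.0},
  {"slide": [0.0002, 0.0047, -0.0075], "twist": 0, "gripper": 0.0},
  {"slide": [0.0002, 0.0044, -0.0077], "twist": 0, "gripper": 0.0},
])

```text
time_s: 30.5
position: [0.6057, 0.1278, 0.2057]
ee_rot: [0.726, 0.688, 0.001, 0.0]
contact_force: [3.9, 3.2, 1.0]
finger_gap: 0.011
```

play_rows([
  {"slide": [0.0002, 0.0041, -0.0079], "twist": 0, "gripper": 0.0},
  {"slide": [0.0002, 0.0038, -0.0081], "twist": 0, "gripper": 0.0},
  {"slide": [0.0002, 0.0035, -0.0082], "twist": 0, "gripper": 0.0},
  {"slide": [0.0002, 0.0032, -0.0083], "twist": 0, "gripper": 0.0},
  {"slide": [0.0001, 0.0028, -0.0084], "twist": 0, "gripper": 0.0},
  {"slide": [0.0001, 0.0025, -0.0086], "twist": 0, "gripper": 0.0},
  {"slide": [0.0001, 0.0022, -0.0086], "twist": 0, "gripper": 0.0},
  {"slide": [0.0001, 0.0018, -0.0087], "twist": 0, "gripper": 0.0},
  {"slide": [0.0001, 0.0015, -0.0088], "twist": 0, "gripper": 0.0},
  {"slide": [0.0001, 0.0011, -0.0088], "twist": 0, "gripper": 0.0},
  {"slide": [0, 0.0008, -0.0089], "twist": 0, "gripper": 0.0},
  {"slide": [0, 0.0004, -0.0089], "twist": 0, "gripper": 0.0},
])

```text
time_s: 31.5
position: [0.6073, 0.1533, 0.1037]
ee_rot: [0.726, 0.688, -0.0, 0.001]
contact_force: [-5.1, -6.4, 46.2]
finger_gap: 0.0107
```

play_rows([
  {"slide": [0, 0, 0], "twist": 0, "gripper": 0.0},
  {"slide": [0, 0, 0], "twist": 0, "gripper": 0.0},
  {"slide": [0, 0, 0], "twist": 0, "gripper": 0.0},
])

```text
time_s: 31.75
position: [0.6074, 0.1533, 0.1034]
ee_rot: [0.726, 0.687, -0.0, 0.001]
contact_force: [6.4, -1.0, -1.1]
finger_gap: 0.011
```

```bash
python3 a.py
```

```text
ang mode 0.025
[0.6074 0.1533 0.1034] 0.011 [ 6.4 -1.  -1.1] hyp ang -0.006
```

Tray is down. Letting go and moving over to the plate.

play_rows([
  {"slide": [0, 0, 0], "twist": 0, "gripper": 0.045},
  {"slide": [0, 0, 0], "twist": 0, "gripper": 0.045},
  {"slide": [0, 0, 0], "twist": 0, "gripper": 0.045},
  {"slide": [0, 0, 0], "twist": 0, "gripper": 0.045},
  {"slide": [0, 0, 0.02], "twist": 0, "gripper": 0.045},
  {"slide": [0, 0, 0.04], "twist": 0, "gripper": 0.05},
  {"slide": [0, 0, 0.04], "twist": 0, "gripper": 0.05},
  {"slide": [-0.01, -0.02, 0.03], "twist": 0, "gripper": 0.05},
  {"slide": [-0.01, -0.036, 0], "twist": 0, "gripper": 0.05},
  {"slide": [-0.01, -0.038, 0], "twist": 0, "gripper": 0.05},
  {"slide": [-0.01, -0.038, 0], "twist": 0, "gripper": 0.05},
  {"slide": [-0.01, -0.038, 0], "twist": 0, "gripper": 0.05},
])

```text
time_s: 32.8
position: [0.5554, -0.0167, 0.2339]
ee_rot: [0.726, 0.688, -0.0, -0.0]
contact_force: [0.1, -0.5, -0.7]
finger_gap: 0.0498
```

play_rows([
  {"slide": [-0.01, -0.038, 0], "twist": 0, "gripper": 0.05},
  {"slide": [-0.01, -0.038, 0], "twist": 0, "gripper": 0.05},
  {"slide": [-0.01, -0.038, 0], "twist": 0, "gripper": 0.05},
  {"slide": [-0.01, -0.038, 0], "twist": 0, "gripper": 0.05},
  {"slide": [-0.01, -0.038, 0], "twist": 0, "gripper": 0.05},
  {"slide": [-0.01, -0.038, 0], "twist": 0, "gripper": 0.05},
  {"slide": [-0.01, -0.038, 0], "twist": 0, "gripper": 0.05},
  {"slide": [-0.01, -0.038, 0], "twist": 0, "gripper": 0.05},
  {"slide": [0, -0.03, 0], "twist": 0, "gripper": 0.05},
  {"slide": [0, 0, 0], "twist": 0, "gripper": 0.05},
  {"slide": [0, 0, 0], "twist": 0, "gripper": 0.05},
])

```text
time_s: 33.72
position: [0.4755, -0.3509, 0.2334]
ee_rot: [0.727, 0.687, -0.0, -0.0]
contact_force: [0.7, 1.2, -0.1]
finger_gap: 0.0496
```

```bash
cat > p.py <<'E'
from h import *
im,d,m,P=cap("wrist"); s=arm.read_state(); w=cloud(d,m,P); Z=w[...,2]; save(im,"w7.png")
X=R.from_quat(s["ee_rot"]).as_matrix()[:,0]; print("tcp",s["position"].round(4),"jaw",np.degrees(np.arctan2(X[1],X[0])).round(1),np.round(s["joint_pos"],2),s["time_s"])
hsv=cv2.cvtColor(im,cv2.COLOR_RGB2HSV)
mk=((Z>.034)&(Z<.05)).astype(np.uint8); n,l,st,c=cv2.connectedComponentsWithStats(mk)
for i in range(1,n):
    if st[i,4]>300:
        q=w[l==i]; print("block",c[i],st[i,4],cv2.minAreaRect(q[:,:2].astype(np.float32)),np.percentile(q[:,2],90))
mk=((Z>.003)&(Z<.012)&(hsv[...,1]<50)&(hsv[...,2]>60)).astype(np.uint8); n,l,st,c=cv2.connectedComponentsWithStats(mk)
i=1+st[1:,4].argmax(); q=w[l==i]; print("plate",st[i],cv2.minAreaRect(q[:,:2].astype(np.float32)),np.median(q[:,2]))
E
python3 p.py
```

```text
tcp [ 0.4763 -0.349   0.2334] jaw 86.9 [ 0.28  0.36  0.37  1.64 -0.14  1.17  2.19] 33.7667
block [ 28.45599613 190.15425532] 2068 ((0.4713370203971863, -0.605894148349762), (0.21224893629550934, 0.004750845488160849), 2.770298719406128) 0.04822852421664682
block [241.53333333 164.41473684] 1425 ((0.457148015499115, -0.3887249827384949), (0.01819811947643757, 0.07955509424209595), 88.45463562011719) 0.04114392780985312
block [408.37533156 212.19893899] 754 ((0.5172584056854248, -0.2208639532327652), (0.06831618398427963, 0.1389870047569275), 47.2537956237793) 0.0486507402295527
block [542.12203687 258.32045654] 1139 ((0.5775189995765686, -0.07529744505882263), (0.0036678165197372437, 0.12113413214683533), 86.6010971069336) 0.048336064927400016
block [499.84770889 249.15902965] 742 ((0.5649700164794922, -0.11755897104740143), (0.021239647641777992, 0.0477759949862957), 89.87211608886719) 0.03742906603891862
plate [  166    33   146   235 26642] ((0.45773041248321533, -0.38862475752830505), (0.14393658936023712, 0.25011423230171204), 88.43775177001953) 0.004348115504706929
```

View pics/w7.png

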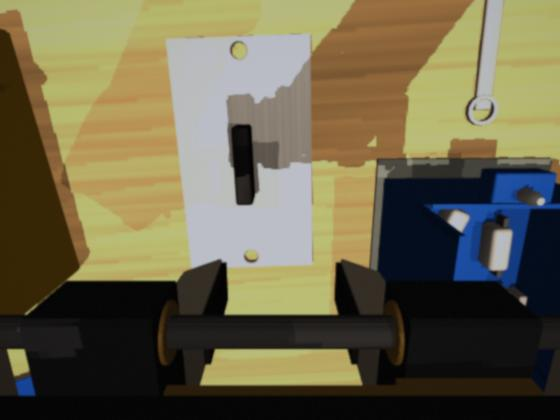

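The plate and grip block (241,164) measure 144×250 and 18×80 mm as they should: block at (0.457, -0.389), axis -1.5°. Moving to grasp.

play_rows([
  {"slide": [-0.019, -0.036, 0], "twist": 1.5, "gripper": 0.05},
  {"slide": [0, -0.003, -0.04], "twist": 0, "gripper": 0.05},
  {"slide": [0, 0, -0.04], "twist": 0, "gripper": 0.05},
  {"slide": [0, 0, -0.04], "twist": 0, "gripper": 0.05},
  {"slide": [0, 0, -0.02], "twist": 0, "gripper": 0.05},
  {"slide": [0, 0, 0], "twist": 0, "gripper": 0.05},
  {"slide": [0, 0, 0], "twist": 0, "gripper": 0.05},
])

```text
time_s: 34.35
position: [0.458, -0.3864, 0.0935]
ee_rot: [0.716, 0.698, 0.0, -0.001]
contact_force: [0.1, -1.1, 0.4]
finger_gap: 0.0502
```

```bash
python3 p.py
```

```text
tcp [ 0.4587 -0.3876  0.095 ] jaw 88.5 [ 0.38  0.51  0.33  1.78 -0.21  0.88  2.35] 34.4
block [275.97546804 221.20787605] 3098 ((0.45685675740242004, -0.38897407054901123), (0.01796509511768818, 0.07904089987277985), 88.33551025390625) 0.04110857689442153
block [518.98524404 264.8399546 ] 881 ((0.4870719015598297, -0.219828799366951), (0.01718425750732422, 0.04553629085421562), 20.450536727905273) 0.048496891972351686
plate [  165    27   221   287 48148] ((0.4390680193901062, -0.3885463774204254), (0.14422591030597687, 0.21223536133766174), 88.5827407836914) 0.004415596251197945
```

play_rows([
  {"slide": [-0.0018, -0.0014, -0.04], "twist": 0, "gripper": 0.05},
  {"slide": [0, 0, -0.03], "twist": 0, "gripper": 0.05},
  {"slide": [0, 0, -0.02], "twist": 0, "gripper": 0.05},
  {"slide": [0, 0, -0.012], "twist": 0, "gripper": 0.05},
  {"slide": [0, 0, 0], "twist": 0, "gripper": 0.0},
  {"slide": [0, 0, 0], "twist": 0, "gripper": 0.0},
  {"slide": [0, 0, 0], "twist": 0, "gripper": 0.0},
  {"slide": [0, 0, 0], "twist": 0, "gripper": 0.0},
  {"slide": [0, 0, 0], "twist": 0, "gripper": 0.0},
  {"slide": [0, 0, 0], "twist": 0, "gripper": 0.0},
  {"slide": [0, 0, 0], "twist": 0, "gripper": 0.0},
])

```text
time_s: 35.32
position: [0.4566, -0.39, -0.0069]
ee_rot: [0.717, 0.697, 0.0, 0.001]
contact_force: [-1.6, 2.0, 8.6]
finger_gap: 0.0177
```

```bash
python3 p.py|head -3; python3 -c "
from h import *
s=arm.read_state();print(s['position'],s['finger_gap'],s['contact_force'])"
```

```text
tcp [ 0.4566 -0.39   -0.0069] jaw 88.4 [ 0.43  0.65  0.28  1.85 -0.27  0.68  2.41] 35.3667
block [280.6613681  266.29916056] 5599 ((0.44006675481796265, -0.3896627724170685), (0.04300573468208313, 0.04107462614774704), 38.66947937011719) 0.04156454339673045
block [280.66621894 366.37206179] 1489 ((0.48484984040260315, -0.3906152546405792), (0.017827043309807777, 0.020687690004706383), 89.29911804199219) 0.041074729939719175
[ 0.45659738 -0.38998275 -0.00694415] 0.017968199609838642 [-0.91688831  0.69807331  7.99415791]
```

Held. Lifting, then measuring the near pin with the wrist camera.

play_rows([
  {"slide": [0, 0, 0.02], "twist": 0, "gripper": 0.0},
  {"slide": [0, 0, 0.03], "twist": 0, "gripper": 0.0},
  {"slide": [0, 0, 0.04], "twist": 0, "gripper": 0.0},
  {"slide": [0, 0, 0.04], "twist": 0, "gripper": 0.0},
  {"slide": [0, 0, 0.04], "twist": 0, "gripper": 0.0},
  {"slide": [0, 0, 0.04], "twist": 0, "gripper": 0.0},
  {"slide": [0, 0, 0.04], "twist": 0, "gripper": 0.0},
  {"slide": [0.02, 0.02, 0.02], "twist": -1.4, "gripper": 0.0},
  {"slide": [0.02, 0.02, 0], "twist": 0, "gripper": 0.0},
  {"slide": [0, 0, 0], "twist": 0, "gripper": 0.0},
  {"slide": [0, 0, 0], "twist": 0, "gripper": 0.0},
])

```text
time_s: 36.28
position: [0.4971, -0.3473, 0.2616]
ee_rot: [0.724, 0.69, 0.0, -0.0]
contact_force: [-0.1, -0.7, -4.0]
finger_gap: 0.0179
```

```bash
python3 - <<'E'
from h import *
im,d,m,P=cap("wrist"); s=arm.read_state(); save(im,"w8.png"); np.savez("w8.npz",im=im,d=d,P=P)
X=R.from_quat(s["ee_rot"]).as_matrix()[:,0];print(s["position"],s["finger_gap"],s["contact_force"],np.degrees(np.arctan2(X[1],X[0])))
E
```

```text
[ 0.49566827 -0.34881422  0.26129421] 0.017818306728503527 [-1.41951751 -1.28906063 -3.3462984 ] 87.12660081071655
```

View pics/w8.png

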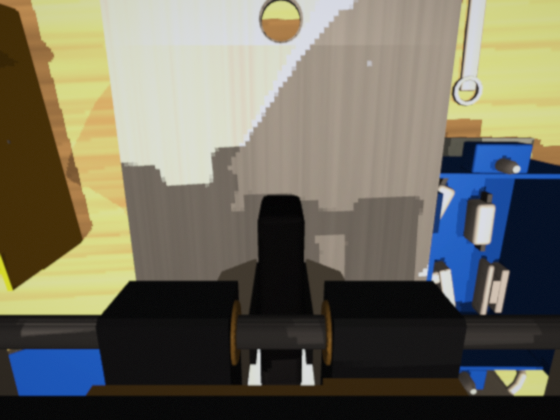

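```bash
cat > q.py <<'E'
from h import *
z=np.load("w8.npz"); im,d,P=z["im"],z["d"],z["P"]; m=optics.camera_model("wrist"); w=cloud(d,m,P); Z=w[...,2]
def ray(u,v,zz):
    c=np.array([(u-m["cx"])/m["fx"],-(v-m["cy"])/m["fy"],-1]); r=P[:3,:3]@c; return P[:3,3]+r*(zz-P[2,3])/r[2]
pz=np.median(Z[100:140,200:230]); print("plate z",pz)
h=((Z[0:60,240:325]<pz-.05)).astype(np.uint8); n,l,st,c=cv2.connectedComponentsWithStats(h)
for i in range(1,n):
    if st[i,4]>200: u,v=c[i]+[240,0]; H=ray(u,v,pz-.003); print("hole",u,v,st[i],H)
for nm,sl in (("near",(slice(145,185),slice(485,530))),("far",(slice(368,400),slice(450,485)))):
    q=w[sl]; b=(q[...,2]>.119)&(q[...,2]<.142); vv,uu=np.nonzero(b); t=q[b]
    print(nm,len(t),"px",uu.mean()+sl[1].start,vv.mean()+sl[0].start,"med",np.median(t,axis=0),"max z",np.percentile(t[:,2],95), "top pts",np.median(t[t[:,2]>.131],axis=0),(t[:,2]>.131).sum(),"x",t[:,0].min(),t[:,0].max(),"y",t[:,1].min(),t[:,1].max())
E
python3 q.py
```

```text
plate z nan
near 253 px 508.4505928853755 166.34387351778656 med [ 0.48013857 -0.15536424  0.1298669 ] max z 0.1359626710682519 top pts [ 0.48074701 -0.1539621   0.13448096] 106 x 0.4753622038203416 0.486279227793269 y -0.15854550502832346 -0.14892817549039883
far 205 px 468.18536585365854 383.54146341463417 med [ 0.70152504 -0.16655471  0.12891564] max z 0.13579814129017861 top pts [ 0.7028112  -0.1657534   0.13429023] 73 x 0.6985229299965029 0.7081809754946246 y -0.17069466278724832 -0.15915855860704997
```

```bash
sed -i 's/np.median(Z\[100/np.nanmedian(Z[100/' q.py; python3 q.py | head -4; python3 - <<'E'
import numpy as np
exec(open('q.py').read().split('def ray')[0])
b=(abs(Z-np.nanmedian(Z[100:140,200:230]))<.006); b[280:]=0
q=w[b]; print("plate rect",cv2.minAreaRect(q[:,:2].astype(np.float32)),"slope",np.linalg.lstsq(np.c_[q[:,:2]-q[:,:2].mean(0),np.ones(len(q))],q[:,2],rcond=None)[0])
E
```

```text
plate z 0.27294086742790297
hole 280.3555926544241 20.2779632721202 [  22    0   38   41 1198] [ 0.38633833 -0.34162793  0.26994087]
near 253 px 508.4505928853755 166.34387351778656 med [ 0.48013857 -0.15536424  0.1298669 ] max z 0.1359626710682519 top pts [ 0.48074701 -0.1539621   0.13448096] 106 x 0.4753622038203416 0.486279227793269 y -0.15854550502832346 -0.14892817549039883
far 205 px 468.18536585365854 383.54146341463417 med [ 0.70152504 -0.16655471  0.12891564] max z 0.13579814129017861 top pts [ 0.7028112  -0.1657534   0.13429023] 73 x 0.6985229299965029 0.7081809754946246 y -0.17069466278724832 -0.15915855860704997
plate rect ((0.4406389892101288, -0.34449344873428345), (0.1456880271434784, 0.12476332485675812), 87.15897369384766) slope [-0.00093387  0.00288914  0.27299303]
```

play_rows([
  {"slide": [0.012, 0.025, 0], "twist": -0.2, "gripper": 0.0},
  {"slide": [0.016, 0.032, 0], "twist": 0, "gripper": 0.0},
  {"slide": [0.016, 0.032, 0], "twist": 0, "gripper": 0.0},
  {"slide": [0.016, 0.032, 0], "twist": 0, "gripper": 0.0},
  {"slide": [0.016, 0.032, 0], "twist": 0, "gripper": 0.0},
  {"slide": [0.012, 0.023, 0], "twist": 0, "gripper": 0.0},
  {"slide": [0.007, 0.012, -0.02], "twist": 0, "gripper": 0.0},
  {"slide": [0, 0, -0.035], "twist": 0, "gripper": 0.0},
  {"slide": [0, 0, -0.035], "twist": 0, "gripper": 0.0},
  {"slide": [0, 0, -0.015], "twist": 0, "gripper": 0.0},
  {"slide": [0, 0, 0], "twist": 0, "gripper": 0.0},
  {"slide": [0, 0, 0], "twist": 0, "gripper": 0.0},
])

```text
time_s: 37.33
position: [0.5897, -0.1628, 0.1562]
ee_rot: [0.727, 0.687, -0.001, -0.001]
contact_force: [0.5, -0.8, -2.3]
finger_gap: 0.0175
```

```bash
cat > r.py <<'E'
import sys
from h import *
im,d,m,P=cap("wrist"); s=arm.read_state(); w=cloud(d,m,P); Z=w[...,2]
X=R.from_quat(s["ee_rot"]).as_matrix()[:,0];print(s["position"].round(4),s["finger_gap"],s["contact_force"].round(1),np.degrees(np.arctan2(X[1],X[0])).round(2))
pz=np.nanmedian(Z[100:140,200:230]); print("plate top z",pz)
ti,td,tm,tP=cap("top"); si,sd,sm,sP=cap("side")
a=cv2.resize(im[0:80,220:340],(400,267),interpolation=cv2.INTER_CUBIC)
b=cv2.resize(ti[140:270,320:430],(400,473),interpolation=cv2.INTER_CUBIC)
c=cv2.resize(si[130:270,220:390],(400,330),interpolation=cv2.INTER_CUBIC)
o=np.zeros((600,800,3),np.uint8); o[:267,:400]=a; o[267:597,:400]=c; o[:473,400:]=b; save(o,sys.argv[1])
q=Z[0:60,240:325]<pz-.008; vv,uu=np.nonzero(q); print("hole px",uu.mean()+240,vv.mean(),vv.min(),vv.max())
E
python3 r.py r1.png
```

```text
[ 0.5909 -0.1629  0.1576] 0.017766340897015908 [ 0.1 -0.4 -2.8] 86.75
plate top z 0.16781538903748286
hole px 280.35274542429283 20.210482529118135 0 40
```

View pics/r1.png

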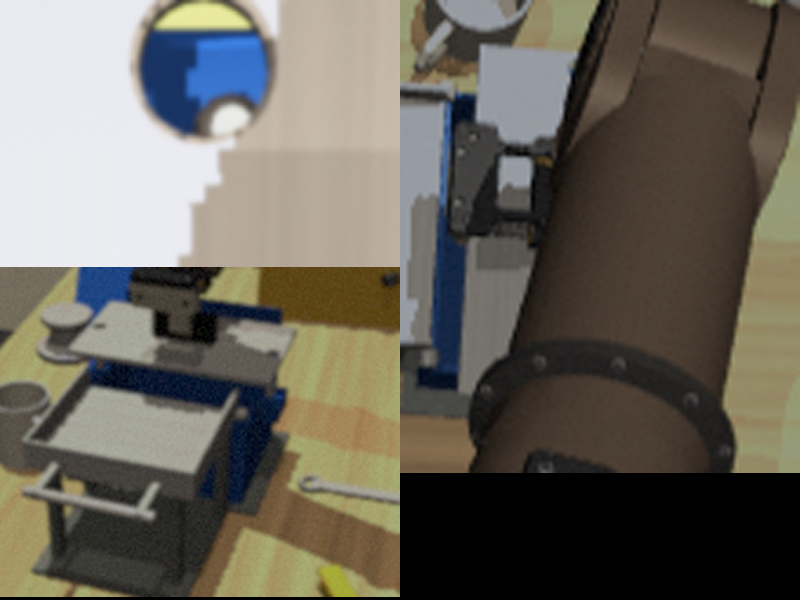

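The near pin is visible inside the hole at px (288,36). I compute the offset from that.

```bash
cat > g.py <<'E'
import sys
from h import *
im,d,m,P=cap("wrist"); s=arm.read_state(); w=cloud(d,m,P); Z=w[...,2]
pz=np.nanmedian(Z[100:140,200:230])
def ray(u,v,zz):
    c=np.array([(u-m["cx"])/m["fx"],-(v-m["cy"])/m["fy"],-1]); r=P[:3,:3]@c; return (P[:3,3]+r*(zz-P[2,3])/r[2])
hsv=cv2.cvtColor(im,cv2.COLOR_RGB2HSV)
q=np.zeros(Z.shape,bool); q[0:60,240:325]=Z[0:60,240:325]<pz-.006; vv,uu=np.nonzero(q)
H=ray(uu.mean(),vv.mean(),pz-.003)
pin=q&(hsv[...,1]<110)&(hsv[...,2]>120)&(Z>.125)&(Z<.145); v2,u2=np.nonzero(pin)
print("tcp",s["position"].round(4),"F",s["contact_force"].round(1),"plate z",pz.round(4),"hole",H.round(4),uu.mean().round(1),vv.mean().round(1),"pin px",len(u2))
if len(u2):
    N=ray(u2.mean(),v2.mean(),.137); print("pin px",u2.mean(),v2.mean(),"pin",N.round(4),"zmed",np.nanmedian(Z[pin]),"move",(N-H)[:2].round(4))
E
python3 g.py
```

```text
tcp [ 0.5919 -0.1625  0.1587] F [-0.4  0.1 -3.1] plate z 0.1699 hole [ 0.481  -0.156   0.1669] 280.3 20.1 pin px 146
pin px 288.041095890411 31.95205479452055 pin [ 0.4811 -0.1523  0.137 ] zmed 0.13527544140194334 move [0.0001 0.0037]
```

play_rows([
  {"slide": [0, 0.0035, 0], "twist": 0.1, "gripper": 0.0},
  {"slide": [0, 0, -0.01], "twist": 0, "gripper": 0.0},
  {"slide": [0, 0, -0.008], "twist": 0, "gripper": 0.0},
  {"slide": [0, 0, 0], "twist": 0, "gripper": 0.0},
  {"slide": [0, 0, 0], "twist": 0, "gripper": 0.0},
])

```text
time_s: 37.95
position: [0.5901, -0.158, 0.1379]
ee_rot: [0.726, 0.688, -0.001, -0.001]
contact_force: [-0.1, 0.1, -3.5]
finger_gap: 0.0178
```

```bash
python3 g.py; python3 g.py
```

```text
tcp [ 0.5905 -0.1582  0.1384] F [-0.8  0.2 -4. ] plate z 0.1494 hole [ 0.4793 -0.1517  0.1464] 280.3 20.1 pin px 237
pin px 279.7299578059072 30.573839662447256 pin [ 0.4817 -0.1521  0.137 ] zmed 0.13514442622154263 move [ 0.0024 -0.0004]
tcp [ 0.5908 -0.1583  0.1387] F [-0.6  0.1 -3.6] plate z 0.1498 hole [ 0.4797 -0.1519  0.1468] 280.3 20.1 pin px 229
pin px 280.17903930131007 29.41048034934498 pin [ 0.4816 -0.152   0.137 ] zmed 0.13510857859512326 move [ 0.0019 -0.0001]
```

play_rows([
  {"slide": [0.002, 0, 0], "twist": 0, "gripper": 0.0},
  {"slide": [0, 0, -0.004], "twist": 0, "gripper": 0.0},
  {"slide": [0, 0, 0], "twist": 0, "gripper": 0.0},
  {"slide": [0, 0, 0], "twist": 0, "gripper": 0.0},
  {"slide": [0, 0, 0], "twist": 0, "gripper": 0.0},
])

```text
time_s: 38.47
position: [0.5928, -0.1583, 0.1348]
ee_rot: [0.726, 0.688, -0.0, -0.0]
contact_force: [0.7, -0.4, -3.6]
finger_gap: 0.0177
```

```bash
python3 g.py; python3 r.py r2.png
```

```text
tcp [ 0.5929 -0.1582  0.1349] F [-0.7 -0.2 -3.7] plate z 0.1462 hole [ 0.482  -0.1519  0.1432] 280.3 20.1 pin px 244
pin px 279.87704918032784 22.21311475409836 pin [ 0.4816 -0.1521  0.137 ] zmed 0.13507256573727178 move [-0.0003 -0.0002]
[ 0.5929 -0.1583  0.1349] 0.017826767709784228 [-0.3 -0.3 -3.7] 86.92
plate top z 0.14630015406580205
hole px 280.3026755852843 20.171404682274247 0 40
```

View pics/r2.png

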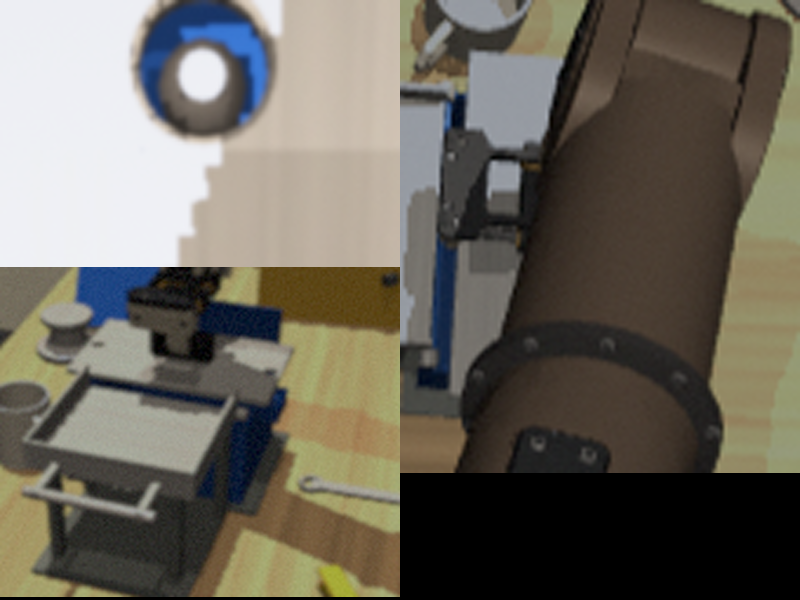

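The pin sits centred in the hole and the angle is -3.08° against -3.07° wanted. Lowering.

play_rows([
  {"slide": [0, 0, -0.003], "twist": 0, "gripper": 0.0},
  {"slide": [0, 0, -0.003], "twist": 0, "gripper": 0.0},
  {"slide": [0, 0, -0.003], "twist": 0, "gripper": 0.0},
  {"slide": [0, 0, -0.003], "twist": 0, "gripper": 0.0},
  {"slide": [0, 0, -0.002], "twist": 0, "gripper": 0.0},
  {"slide": [0, 0, 0], "twist": 0, "gripper": 0.0},
])

```text
time_s: 39.17
position: [0.5924, -0.1581, 0.1202]
ee_rot: [0.726, 0.688, -0.0, -0.0]
contact_force: [-0.4, 1.1, -3.6]
finger_gap: 0.0181
```

```bash
python3 g.py
```

```text
tcp [ 0.5926 -0.1582  0.1204] F [ 0.8 -0.3 -3.1] plate z 0.1316 hole [ 0.4819 -0.1515  0.1286] 281.1 20.8 pin px 1
pin px 261.0 21.0 pin [ 0.483  -0.1594  0.137 ] zmed 0.12530662703486384 move [ 0.0012 -0.0079]
```

No contact force, so both pins are through (plate underside at about 0.126). Last 10 mm.

play_rows([
  {"slide": [0, 0, -0.003], "twist": 0, "gripper": 0.0},
  {"slide": [0, 0, -0.003], "twist": 0, "gripper": 0.0},
  {"slide": [0, 0, -0.002], "twist": 0, "gripper": 0.0},
  {"slide": [0, 0, -0.001], "twist": 0, "gripper": 0.0},
  {"slide": [0, 0, 0], "twist": 0, "gripper": 0.0},
  {"slide": [0, 0, 0], "twist": 0, "gripper": 0.0},
])

```text
time_s: 39.72
position: [0.5928, -0.1582, 0.1118]
ee_rot: [0.726, 0.688, -0.0, -0.0]
contact_force: [0.1, 0.1, -3.7]
finger_gap: 0.0177
```

```bash
python3 g.py
```

```text
tcp [ 0.593  -0.1582  0.1119] F [-0.5  0.4 -3.2] plate z 0.1232 hole [ 0.4849 -0.1518  0.1202] 281.0 27.9 pin px 0
```

play_rows([
  {"slide": [0, 0, -0.001], "twist": 0, "gripper": 0.0},
  {"slide": [0, 0, -0.001], "twist": 0, "gripper": 0.0},
  {"slide": [0, 0, 0], "twist": 0, "gripper": 0.0},
  {"slide": [0, 0, 0], "twist": 0, "gripper": 0.045},
  {"slide": [0, 0, 0], "twist": 0, "gripper": 0.045},
  {"slide": [0, 0, 0], "twist": 0, "gripper": 0.045},
  {"slide": [0, 0, 0], "twist": 0, "gripper": 0.045},
  {"slide": [0, 0, 0.01], "twist": 0, "gripper": 0.045},
  {"slide": [0, 0, 0.03], "twist": 0, "gripper": 0.045},
  {"slide": [0, 0, 0.04], "twist": 0, "gripper": 0.045},
  {"slide": [0, 0, 0.04], "twist": 0, "gripper": 0.045},
  {"slide": [-0.02, 0, 0.04], "twist": 0, "gripper": 0.045},
])

```text
time_s: 40.77
position: [0.5762, -0.1576, 0.2699]
ee_rot: [0.725, 0.688, 0.001, 0.001]
contact_force: [0.5, 0.6, 0.7]
finger_gap: 0.0452
```

play_rows([
  {"slide": [-0.02, 0.035, 0], "twist": 0, "gripper": 0.045},
  {"slide": [-0.02, 0.035, 0], "twist": 0, "gripper": 0.045},
  {"slide": [-0.02, 0.035, 0], "twist": 0, "gripper": 0.045},
  {"slide": [-0.02, 0.035, 0], "twist": 0, "gripper": 0.045},
  {"slide": [-0.02, 0.035, 0], "twist": 0, "gripper": 0.045},
  {"slide": [-0.02, 0.035, 0], "twist": 0, "gripper": 0.045},
  {"slide": [-0.01, 0.035, 0], "twist": 0, "gripper": 0.045},
  {"slide": [0, 0.035, 0], "twist": 0, "gripper": 0.045},
  {"slide": [0, 0.035, 0], "twist": 0, "gripper": 0.045},
  {"slide": [0, 0.035, 0], "twist": 0, "gripper": 0.045},
  {"slide": [0, 0, 0], "twist": 0, "gripper": 0.045},
])

```text
time_s: 41.68
position: [0.4431, 0.1993, 0.268]
ee_rot: [0.723, 0.691, 0.002, -0.001]
contact_force: [0.0, 0.5, 0.9]
finger_gap: 0.045
```

```bash
python3 - <<'E'
from h import *
s=arm.read_state(); print(s["time_s"],s["position"])
im,d,m,P=cap("top"); w=cloud(d,m,P); Z=w[...,2]; save(cv2.resize(im[110:310,200:440],(720,600)),"f.png")
o=np.array([.5926,-.159]);u=np.array([.0527,.9986]);x=np.array([.9986,-.0527]); r=w[...,:2]-o; X=r@x;Y=r@u
b=(abs(X)<.12)&(abs(Y)<.068)&(Z>.105)&(Z<.130)
q=np.c_[X[b],Y[b],np.ones(b.sum())]; print("plate plane",np.linalg.lstsq(q,Z[b],rcond=None)[0],b.sum())
b=(abs(X)<.13)&(abs(Y)<.076)&(Z>.117)&(Z<.127); print("rect",cv2.minAreaRect(np.c_[X[b],Y[b]].astype(np.float32)))
b=(abs(X)<.06)&(abs(Y)<.03)&(Z>.148)&(Z<.165); print("block",cv2.minAreaRect(np.c_[X[b],Y[b]].astype(np.float32)),np.percentile(Z[b],90))
b=(abs(X)<.08)&(Y>.1)&(Y<.24)&(Z>.12)&(Z<.16); print("tray floor",np.polyfit(Y[b]-.087,Z[b],1))
E
```

```text
41.6833 [0.44311484 0.19929511 0.26800158]
plate plane [ 0.00020295 -0.00085308  0.12148401] 4304
rect ((0.0007457137107849121, 0.0007798671722412109), (0.14797930419445038, 0.2583102583885193), 89.81644439697266)
block ((0.0014226064085960388, -0.0006053438410162926), (0.018801407888531685, 0.07927963137626648), 89.56443786621094) 0.1612187248581216
tray floor [-0.00184417  0.13844594]
```

View pics/f.png

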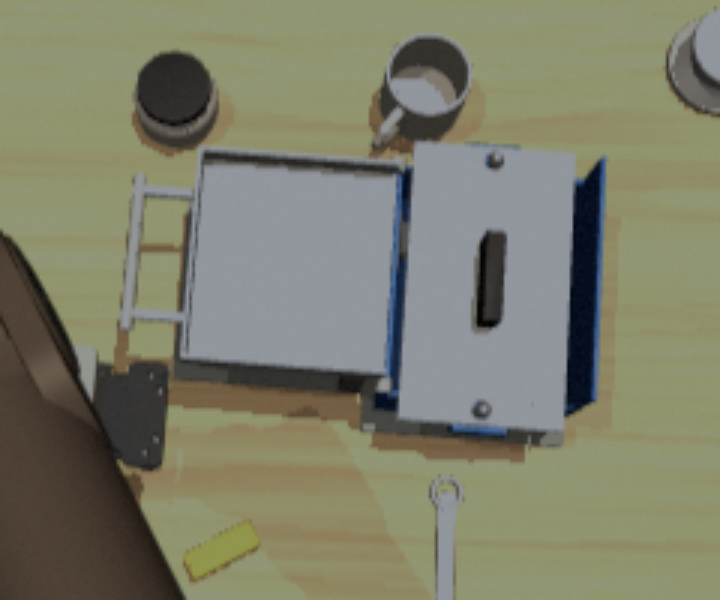

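Final view: both pins stand through the holes at (495,160) and (481,408). The plate lies flat with its top at 0.1215 (0.121 expected) and tilt under 0.001. The tray is down and empty, and the jar, mug and wrench are where they were. Handing in.

```bash
python3 -c "
from rig import order
print(order.job_done())"
```

```text
the job is handed in; nothing more can be done
None
```

The job is handed in after about 42 s of robot time; the hand-in gives no verdict. I laid all five fittings (two cleats, two anodes, the chock) on the tray. I then tipped the tray to about 0.95 rad by its handle, lowered it under control, and set the cover plate on the bin.

**Last checks**
- **Fittings:** with the tray up, the top view showed all five lying in the bin. The plate now hides them.
- **Tray:** it lies level, with a floor slope of about 0.002.
- **Plate:** both pins stand through the holes. The plate's top is at 0.1215 m (0.121 m expected), its tilt is under 0.001 rad, and it is within about 1.5 mm sideways.
- **Bystanders:** the jar, mug and wrench appear where they were, judged by eye. The look-alikes were never touched.

**What disagreed or failed**
- **Chock:** the first grasp closed above it without moving it. The fingertips end about 21 mm short of the stated tool point. I corrected for that from then on.
- **Tray:** the wrist force reading jumped briefly to 46 N as the tray met its rest, then settled to near zero.

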